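# Pack the lunch-round carrier and click it shut

## Task

Pack the open delivery carrier for the lunch round: first stand all the tall squeeze bottles upright in the back row behind the rail, and only then stand all the short jars upright in the front row. Then close the lid and press its free edge down past the catch until it clicks and stays shut. Leave the mug, the pepper mill and the butter tin that stand among them where they are.

Things in the scene. Friction and masses are not known exactly. Their poses are not given: they have to be found in the camera images.
- carrier: green slant-topped delivery carrier, fixed to the table, 200 deep (its x) by 310 wide (its y); walls 5 thick, front wall (its -x side, towards the robot) 70 high, back wall (+x) 130 high, side walls sloping between; floor 6 thick. Origin at the centre of its underside, z up. A tall bottle fits under the shut lid only in the back row
- rail (a point): middle of the top of the carrier's rail, 26 above the carrier's origin, axes as the carrier's. The rail, 6 thick and 20 high, runs the whole width of the floor: behind it (+x) is the back row, in front of it (-x) the front row, each 92 deep and 300 wide inside, room for three items side by side about 80 apart (the outer ones 80 from the middle, so that the gripper clears the side walls)
- lid (a joint): white flat lid, in rad: 0 = fully shut (sloping down 0.2915 rad to the front), 1.86 = upright, 2.21 = leaning fully back, its end stop. Starts leaning back. The hinge is damped and a little stiff: tipped well forward of upright (0.4 rad or more) the lid sinks shut by itself in some 3 s, and rests on the catch at about 0.07 until pressed; once clicked it stays at 0 to 0.02
- lid_edge (a point): middle of the lid's free edge, on its outer face (upper when shut, rear when open); the lid is 310 wide, 219 from hinge to edge, 6 thick. x runs along the lid towards the hinge, y along the edge, z out of the outer face. Pressing down 15 to 35 from the edge, about its middle, with some 12 to 18 N drives it past the catch
- lid_hinge (a point): middle of the lid's hinge line, at the top of the carrier's back wall, 100 behind the carrier's origin and 132 up; fixed to the lid, its axes those of lid_edge
- catch (a point): the sprung catch: a steel roller 60 long and 10 thick across the middle of the carrier's front, just outside the wall; origin at its centre, axes as the carrier's. It gives way forward as the lid's edge is pressed past it, then springs back over the edge
- bottle1: white squeeze bottle, 90 tall: heavy round body 54 in diameter up to 48 above its foot, sloping in to a grey cap 32 in diameter from 58 to 90 above its foot (grip it by the cap); about 0.22 kg; origin at the centre of its foot, z up its axis. One of two or three alike (None from the start: absent)
- bottle2: white squeeze bottle, 90 tall: heavy round body 54 in diameter up to 48 above its foot, sloping in to a grey cap 32 in diameter from 58 to 90 above its foot (grip it by the cap); about 0.22 kg; origin at the centre of its foot, z up its axis. One of two or three alike (None from the start: absent)
- bottle3: white squeeze bottle, 90 tall: heavy round body 54 in diameter up to 48 above its foot, sloping in to a grey cap 32 in diameter from 58 to 90 above its foot (grip it by the cap); about 0.22 kg; origin at the centre of its foot, z up its axis. One of two or three alike (None from the start: absent)
- jar1: squat amber jar with a steel lid of the same width, a straight cylinder 50 in diameter and 55 tall; about 0.2 kg; origin at the centre of its foot, z up its axis. One of two or three alike (None from the start: absent)
- jar2: squat amber jar with a steel lid of the same width, a straight cylinder 50 in diameter and 55 tall; about 0.2 kg; origin at the centre of its foot, z up its axis. One of two or three alike (None from the start: absent)
- jar3: squat amber jar with a steel lid of the same width, a straight cylinder 50 in diameter and 55 tall; about 0.2 kg; origin at the centre of its foot, z up its axis. One of two or three alike (None from the start: absent)
- mug: white mug with a handle, 77 in diameter and 78 high, origin at the centre of its foot, standing among the bottles and jars; not part of the job: leave it where it stands
- mill: dark wooden pepper mill, waisted, up to 60 in diameter and 125 tall, origin at the centre of its foot, standing among the bottles and jars; not part of the job: leave it where it stands
- butter_tin: plain square aluminium tin 70 x 70 x 45 high, origin at the centre of its underside, among the bottles and jars; not part of the job: leave it where it stands
Mind the look-alikes: they are no part of the job. Leave any turquoise or yellow look-alike of the jar1 alone.

How it is judged (in metres and radians):
On the way, in this order (a step that is already met when the one before it is completed fails the run):
1. every bottle stands upright in the back row while no jar is in the carrier yet (x of bottle1 in the frame of carrier between 0.015 and 0.1 m and y of bottle1 in the frame of carrier between -0.15 and 0.15 m and z of each of bottle1, bottle2, bottle3 in the frame of carrier below 0.02 m and angle between each of bottle1, bottle2, bottle3's own z axis and vertical below 0.15 rad and linear speed of each of bottle1, bottle2, bottle3 below 0.03 m/s and x of bottle2 in the frame of carrier between 0.015 and 0.1 m and y of bottle2 in the frame of carrier between -0.15 and 0.15 m and x of bottle3 in the frame of carrier between 0.015 and 0.1 m and y of bottle3 in the frame of carrier between -0.15 and 0.15 m and (x of jar1 in the frame of carrier below -0.12 m or x of jar1 in the frame of carrier above 0.12 m or y of jar1 in the frame of carrier below -0.165 m or y of jar1 in the frame of carrier above 0.165 m) and (x of jar2 in the frame of carrier below -0.12 m or x of jar2 in the frame of carrier above 0.12 m or y of jar2 in the frame of carrier below -0.165 m or y of jar2 in the frame of carrier above 0.165 m) and (x of jar3 in the frame of carrier below -0.12 m or x of jar3 in the frame of carrier above 0.12 m or y of jar3 in the frame of carrier below -0.165 m or y of jar3 in the frame of carrier above 0.165 m)), for 0.2 s.
2. every jar stands upright in the front row, the bottles still behind (x of jar1 in the frame of carrier between -0.1 and -0.015 m and y of jar1 in the frame of carrier between -0.15 and 0.15 m and z of each of jar1, jar2, jar3, bottle1, bottle2, bottle3 in the frame of carrier below 0.02 m and angle between each of jar1, jar2, jar3, bottle1, bottle2, bottle3's own z axis and vertical below 0.15 rad and linear speed of each of jar1, jar2, jar3, bottle1, bottle2, bottle3 below 0.03 m/s and x of jar2 in the frame of carrier between -0.1 and -0.015 m and y of jar2 in the frame of carrier between -0.15 and 0.15 m and x of jar3 in the frame of carrier between -0.1 and -0.015 m and y of jar3 in the frame of carrier between -0.15 and 0.15 m and x of bottle1 in the frame of carrier between 0.015 and 0.1 m and y of bottle1 in the frame of carrier between -0.15 and 0.15 m and x of bottle2 in the frame of carrier between 0.015 and 0.1 m and y of bottle2 in the frame of carrier between -0.15 and 0.15 m and x of bottle3 in the frame of carrier between 0.015 and 0.1 m and y of bottle3 in the frame of carrier between -0.15 and 0.15 m), for 0.2 s.
3. the lid is pressed down past its catch (value of joint lid below 0.03 rad), for 0.2 s.
At the end, for the whole second after the job is handed in: All bottles stand upright (within 0.15 rad) on the carrier's floor behind the rail, all jars likewise in front of it, at rest, and the lid is clicked shut (joint below 0.03 rad) (all of step 2 and value of joint lid below 0.03 rad); the robot touches nothing.
It fails at once if the mug, the pepper mill or the butter tin is pushed out of its place (over 60 mm) or knocked over (distance of any of mug, mill, butter_tin from where it was at the start of the episode above 0.06 m or angle between any of mug, mill, butter_tin's own z axis and vertical above 0.6 rad).
Of bottle1, bottle2, bottle3 only 2 to 3 are there at a start; the rules pass over those that are not, and their reading is None.
Of jar1, jar2, jar3 only 2 to 3 are there at a start; the rules pass over those that are not, and their reading is None.
At some moment in a run one of bottle1, bottle2, bottle3, jar1, jar2, jar3 may be knocked a few centimetres aside while the robot is not near it.
It also fails if it takes over 210 s, if anything falls off the work surface, if the arm or the gripper's body presses on something with over 40 N, if the wrist force passes 120 N, or if a joint passes its speed limit or range.

## Robot

A 6-joint arm with a two-finger parallel gripper is mounted at the origin on the work surface. World frame = base frame: x ahead of the robot, y to its left, z up, the work surface at z = 0. Lengths are in m, angles in degrees, forces in N, time in s.
With the tool pointing down it reaches from about 0.3 to 0.75 m from the base axis. Payload 8.5 kg.
Tool frame: the origin (TCP) lies at the very end of the fingers, on their centre line; the grasp point (between the pads) lies 19 mm behind it; z points along the fingers, y is the line along which they close (so a half turn about z gives the same grasp; the last joint's range is limited). The gripper opens to 85 mm and grips with 20 to 120 N. Pads are 22 mm wide; open, the fingers measure 114 mm over their backs; the gripper's body (76 mm by 85 mm) begins 54 mm behind the grasp point. The pads swing forward as they close: fully open they stand 13 mm farther back than shut.
Start: joints at [-12.336, 21.807, 74.336, -0, 83.858, -12.336], TCP at [0.55, 0, 0.209] pointing down, gripper open.
Joint ranges: [-178.18, 178.18], [-50.72, 133.34], [12.68, 142.11], [-81.47, 261.47], [9.98, 163.14], [-165.26, 165.26]. Speed limits (degrees/s): [136.94, 136.94, 180, 180, 180, 180].

## Interface

Orientations are given as a 3x3 rotation matrix whose columns are the frame's x, y, z axes.
In Python, from rig import observe, cams, ticket gives the robot as it stands.
- The arm moves only by the tool move_arm, never from a script. Its arguments are lists of equal length, an entry for each row: "jaw": the finger opening in cm, from 0 to 8.54; "dp": the shift along the tool's x, y, z in cm, a list of three; "turn": the turn, a rotation vector about the tool's x, y, z in rad, a list of three. In form: {"jaw": [jaw, ...], "dp": [[tx, ty, tz], ...], "turn": [[wx, wy, wz], ...]}. A call has 1 to 12 rows; each row shifts and turns the commanded pose from where the row before left it, along the tool's axes as they then stand; what a row does not reach is not made up. A row lasts 1/12 s, in which the tool goes at most 41.7 mm and 7.16 degrees, less where a joint would pass 70% of its speed; a pose out of reach is approached as far as the arm can. A call is refused whole if a number of a shift passes 4.17 or a number of a turn 0.125, either way. A call with a gripper value outside its range is refused whole. The fingers move at their own pace and stop on an object; "force" is the grip in N (left out, the last holds). Time passes only in rows, so rows that do not move let the fingers close. It gives the time, the measured TCP pose, the force, the opening and the grip force at its end, in the units of the state.
- observe(): the state, without advancing time (a new reading comes with each control period).
- cams.get_image(name): name is "scene" or "side" or "wrist"; returns (picture, depth): 400x640x3 uint8, red, green, blue; 400x640 float32, m along the optical axis (not along the pixel's ray), 0 where there is no reading.
- cams.calibration(name): a dict with "vertical_fov" (degrees; the focal length in pixels is half the picture's height over the tangent of half this angle, whatever the lens; pixels are square), "cx", "cy" (the principal point, pixels), "view" (4x4, takes a point from world to camera coordinates); the wrist camera has in their place "tool_from_camera" (4x4, takes a point from camera to tool coordinates, whose origin is the TCP and whose axes are the flange's). Camera axes: x right, y up, looking along -z (the intrinsics and any distortion apply to the point x, -y, -z); pixel columns grow to the right and rows downward; lengths in m; the calibration is good to about 2 mm. A picture is of the moment at which its call begins: read the wrist's pose just before it. calibration takes no time and is no camera call.
- ticket.close_job(): hands the job in; it is judged then, once.
Trained networks look in the newest picture that a camera, given by its name, has taken for a name from the list of things; names that differ only in an ending like _2 or _b are one class to them, and where a whole thing is asked for, a point or a joint stands for the part that bears it (a point fixed in the world has none). Each returns a list of dicts, best first, with "p" (0 to 1); they miss things now and then, are a little off and sometimes report something else, mostly with a low value. They report only what shows in the picture. A call takes as long as a camera call. They do not tell look-alikes from the thing itself.
- cams.spot_in(camera, query): "box" ([centre column, centre row, width, height] as shares, 0 to 1, of the picture: columns of its width, rows of its height, round what is visible of it).
- cams.outline_of(camera, query): "mask" (400x640 bool, what is visible of it) and "box" ([centre column, centre row, width, height] as shares, 0 to 1, of the picture: columns of its width, rows of its height, round what is visible of it).
- cams.mark_of(camera, query): "location" ([column, row] as shares, 0 to 1, of the picture: columns of its width, rows of its height: a listed point, or the origin of a listed thing).
The state is a dict: "time_s": time; "q": joint angles; "qvel": joint speeds; "joint_efforts": joint torques, N m; "position": TCP position; "tool_rot": TCP orientation; "ft_force": force on the tool from outside, world axes, zero at the start; "wrist_torque": the same for the moment, N m; "grip_width": finger opening in m; "gripper_force": force on a finger pad.
Only numpy, scipy, OpenCV 4.12 (cv2) and the standard library are available. Lean on these libraries where they do the work, as an engineer would, in place of code of your own. Each camera call takes 0.05 s, during which the arm holds its last target. There are 200 camera calls.

## Working session

There is one attempt and no reset: what is moved stays moved. The work goes in short steps, Python scripts to look and compute and a tool call to move; the robot and the scene stay as the last step left them, time stands still between calls to the robot, and variables do not carry over. Pictures are saved under pics/ and viewed, at most 14 in all, crops included, and the job is handed in when it is done.

Besides the shell and the picture viewer there is one more tool, called as name(argument=value, ...) on one line, values as JSON. move_arm: Moves the arm, as the interface text tells. Its arguments: {"type":"object","properties":{"jaw":{"type":"array","items":{"type":"number"}},"dp":{"type":"array","items":{"type":"array","items":{"type":"number"}}},"turn":{"type":"array","items":{"type":"array","items":{"type":"number"}}},"force":{"type":"number"}},"required":["jaw","dp","turn"]}

```bash
ls; mkdir -p pics; cat > h.py <<'E'
import numpy as np,cv2
from rig import observe,cams,ticket
def K(n):
    c=cams.calibration(n);f=200/np.tan(np.radians(c["vertical_fov"])/2);return c,f
def campose(n):
    c,f=K(n)
    if n=="wrist":
        s=observe();T=np.eye(4);T[:3,:3]=np.array(s["tool_rot"]);T[:3,3]=s["position"]
        return T@np.array(c["tool_from_camera"])
    return np.linalg.inv(np.array(c["view"]))
def cloud(n,d,M=None):
    c,f=K(n);M=campose(n) if M is None else M
    v,u=np.mgrid[0:400,0:640]
    P=np.stack([(u-c["cx"])/f*d,-(v-c["cy"])/f*d,-d],-1)
    return P@M[:3,:3].T+M[:3,3]
def shot(n,name=None):
    M=campose(n);im,d=cams.get_image(n)
    if name: cv2.imwrite(f"pics/{name}.png",im[:,:,::-1])
    return im,d,cloud(n,d,M)
E
python3 - <<'E'
from h import *
for n in ["scene","side","wrist"]:
    print({k:(np.round(v,3).tolist()) for k,v in cams.calibration(n).items() if not isinstance(v,str)}, [k for k in cams.calibration(n)])
a,da,Pa=shot("scene","s0");b,db,Pb=shot("side","d0")
s=observe();print(s["position"],s["tool_rot"],s["time_s"])
for n,P,d in(("scene",Pa,da),("side",Pb,db)):
  for q in ["carrier","bottle1","jar1","mug","mill","butter_tin"]:
    for r in cams.outline_of(n,q):
        m=r["mask"]&(d>0)
        if m.sum()<10: continue
        p=P[m];bx=np.array(r["box"])*[640,400,640,400]
        top=p[p[:,2]>np.percentile(p[:,2],97)-.006]
        print(n,q,round(r["p"],2),bx.round(),"top",((top.max(0)+top.min(0))/2).round(3),"med",np.median(top,0).round(3),p[:,2].min().round(3),a[m].mean(0).round() if n=="scene" else b[m].mean(0).round())
cv2.imwrite("pics/both.png",cv2.resize(np.hstack([a,b])[:,:,::-1],(800,250)))
E
```

```text
pics
{'vertical_fov': 48.187, 'cx': 317.658, 'cy': 199.419, 'view': [[-0.052, 0.999, -0.001, 0.103], [-0.771, -0.039, 0.635, 0.306], [0.634, 0.034, 0.772, -1.428], [0.0, 0.0, 0.0, 1.0]]} ['vertical_fov', 'cx', 'cy', 'view']
{'vertical_fov': 53.023, 'cx': 313.138, 'cy': 193.279, 'view': [[0.944, -0.33, 0.001, -0.48], [0.2, 0.575, 0.793, -0.137], [-0.263, -0.748, 0.609, -0.992], [0.0, 0.0, 0.0, 1.0]]} ['vertical_fov', 'cx', 'cy', 'view']
{'vertical_fov': 61.761, 'cx': 317.33, 'cy': 197.636, 'tool_from_camera': [[0.001, 0.945, 0.327, 0.085], [1.0, -0.001, -0.001, -0.001], [-0.001, 0.327, -0.945, -0.165], [0.0, 0.0, 0.0, 1.0]]} ['vertical_fov', 'cx', 'cy', 'tool_from_camera']
[5.49716737e-01 6.13622093e-05 2.08887677e-01] [[-1.44045648e-05  9.99999210e-01 -1.25719848e-03]
 [ 9.99999958e-01  1.47687877e-05  2.89701090e-04]
 [ 2.89719428e-04 -1.25719425e-03 -9.99999168e-01]] 0.1
scene carrier 0.93 [455. 226. 230. 158.] top [0.637 0.257 0.344] med [0.647 0.245 0.344] -0.005 [ 37. 116.  62.]
scene bottle1 0.81 [202. 230.  22.  42.] top [ 0.537 -0.349  0.09 ] med [ 0.539 -0.349  0.089] -0.004
[... 2073 characters left out ...]
.002 [105.  99.  97.]
side jar1 0.62 [306. 232.  23.  31.] top [ 0.45  -0.124  0.054] med [ 0.45  -0.126  0.055] -0.001 [98. 90. 87.]
side jar1 0.17 [386. 203.  23.  43.] top [ 0.666 -0.123  0.119] med [ 0.664 -0.125  0.118] -0.0 [49. 31. 17.]
side mug 0.74 [378. 244.  41.  46.] top [ 0.589 -0.229  0.076] med [ 0.589 -0.232  0.077] -0.003 [111. 107. 100.]
side mill 0.91 [382. 202.  19.  44.] top [ 0.665 -0.124  0.119] med [ 0.663 -0.126  0.118] 0.006 [47. 28. 16.]
side butter_tin 0.89 [411. 279.  39.  41.] top [ 0.615 -0.344  0.044] med [ 0.615 -0.344  0.044] 0.002 [134. 132. 132.]
side butter_tin 0.52 [309. 127. 138. 157.] top [0.58  0.166 0.389] med [0.685 0.175 0.329] -0.717 [54. 92. 59.]
```

View pics/s0.png

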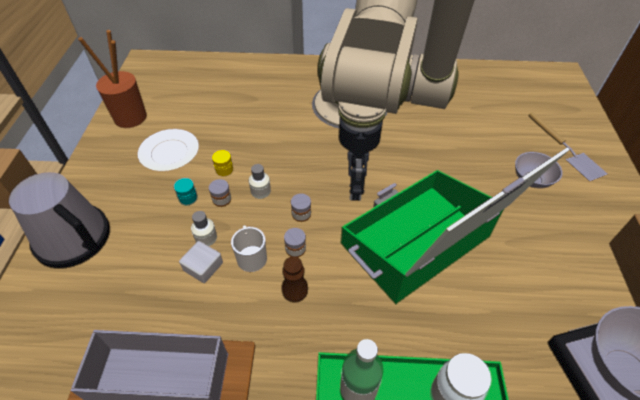

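View pics/d0.png

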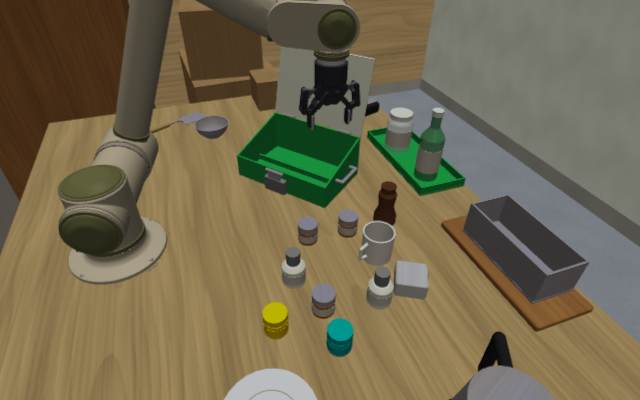

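```bash
cat > fit.py <<'E'
from h import *
from scipy.optimize import least_squares
def fit(pts,x0):
    def res(p):
        c,s=np.cos(p[2]),np.sin(p[2]);d=pts[:,:2]-p[:2]
        x=c*d[:,0]+s*d[:,1];y=-s*d[:,0]+c*d[:,1];z=pts[:,2]
        def box(lo,hi,h0,h1):
            # unsigned distance to surface of box
            q=np.stack([x,y,z],-1);C=(np.array([lo[0],lo[1],h0])+[hi[0],hi[1],h1])/2;H=(np.array([hi[0],hi[1],h1])-[lo[0],lo[1],h0])/2 if 0 else None
            return None
        hh=np.clip(.07+(x+.1)*.3,.07,.13)
        def d3(ax,lim):
            a=np.maximum(np.abs(ax)-lim,0); return a
        zo=np.maximum(z-hh,0)
        yo=d3(y,.155);xo=d3(x,.1)
        fl=np.sqrt((z-.006)**2+yo**2+xo**2)
        wx=[np.sqrt((x-a)**2+yo**2+zo**2) for a in(-.1,-.095,.095,.1)]
        wy=[np.sqrt((y-a)**2+xo**2+zo**2) for a in(-.155,-.15,.15,.155)]
        rl=[np.sqrt((x-a)**2+np.maximum(z-.026,0)**2) for a in(-.003,.003)]
        return np.min([fl]+wx+wy+rl,0)
    return least_squares(res,x0,loss="soft_l1",f_scale=.003)
E
python3 - <<'E'
from fit import *
for n in("scene","side"):
    im,d,P=shot(n)
    for q in["rail","catch","carrier","lid_hinge","lid_edge"]:
        for r in cams.mark_of(n,q)[:1]:
            u,v=np.array(r["location"])*[640,400];print(n,q,round(r["p"],2),round(u),round(v),P[int(v),int(u)].round(3))
    hsv=cv2.cvtColor(im,cv2.COLOR_RGB2HSV)
    m=(hsv[...,0]>45)&(hsv[...,0]<80)&(hsv[...,1]>150)&(d>0)&(abs(P[...,0]-.6)<.22)&(abs(P[...,1]-.18)<.25)&(P[...,2]<.15)&(P[...,2]>0.0)
    pts=P[m];print(len(pts))
    for yaw in(.3,.6,-.3,-.6):
        r=fit(pts,[.58,.17,yaw]);print(n,r.x.round(4),np.degrees(r.x[2]).round(1),r.cost, np.median(r.fun).round(4))
    if n=="scene": c1=cv2.resize(im[145:305,165:325],(560,560)); cv2.imwrite("pics/c1.png",c1[:,:,::-1])
E
```

```text
scene rail 0.74 415 237 [0.524 0.155 0.022]
scene carrier 0.89 412 238 [0.525 0.15  0.024]
scene lid_hinge 0.85 459 238 [0.637 0.204 0.186]
scene lid_edge 0.83 516 189 [0.643 0.261 0.346]
9707
scene [0.5203 0.1649 0.6818] 39.1 0.1473700015799142 0.0009
scene [0.5203 0.1649 0.6818] 39.1 0.147370001580296 0.0009
scene [0.5203 0.1649 0.6818] 39.1 0.1473700015799142 0.0009
scene [ 0.5214  0.1618 -2.4242] -138.9 0.2004076205844073 0.0015
side rail 0.98 300 167 [0.53  0.198 0.005]
side catch 0.91 273 172 [0.418 0.091 0.079]
side carrier 0.69 300 175 [0.518 0.151 0.007]
side lid_hinge 0.85 315 125 [0.591 0.22  0.129]
side lid_edge 0.9 328 48 [ 0.518 -0.054  0.454]
7009
side [0.5182 0.1592 0.7082] 40.6 0.20645177033912768 0.0014
side [0.5182 0.1592 0.7082] 40.6 0.20645177033912754 0.0014
side [0.5182 0.1592 0.7082] 40.6 0.20645177033912754 0.0014
side [0.5182 0.1592 0.7082] 40.6 0.2064517703391276 0.0014
```

View pics/c1.png

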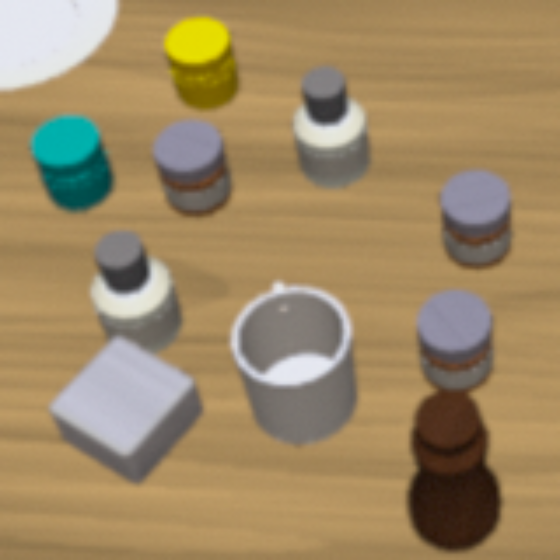

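Pixels of the candidates in the scene image: steel-lidded jars at (220,194), (300,208) and (295,240), a yellow one at (222,163) and a turquoise one at (187,193). The crop confirms that only the three steel-lidded ones match the description. Bottles are at (203,229) and (260,182), so there are 2 bottles and 3 jars. The carrier is at about (0.519, 0.162), yaw 40°.

I'll turn the tool first so the camera faces away from the lid.

move_arm(jaw=[6,6,6,6,6,6,6,6,6,6,6,6], dp=[[0,0,-0.5],[0,0,-0.5],[0,0,-0.5],[0,0,-0.5],[0,0,-0.5],[0,0,-0.5],[0,0,-0.5],[0,0,-0.5],[0,0,-0.5],[0,0,-0.5],[0,0,-0.5],[0,0,-0.5]], turn=[[0,0,-0.125],[0,0,-0.125],[0,0,-0.125],[0,0,-0.125],[0,0,-0.125],[0,0,-0.125],[0,0,-0.125],[0,0,-0.125],[0,0,-0.125],[0,0,-0.125],[0,0,-0.125],[0,0,-0.125]], force=40)

```text
time_s: 2.3
position: [0.55, 0.0, 0.2697]
tool_rot: [[-0.998, 0.065, 0.0], [0.065, 0.998, 0.0], [-0.0, 0.0, -1.0]]
ft_force: [0.6, 0.1, 0.2]
grip_width: 0.0601
gripper_force: 0.0
```

```bash
cat >> h.py <<'E'
def go(t):
    s=observe();R=np.array(s["tool_rot"]);d=R.T@(np.array(t)-s["position"])*100
    print("at",np.round(s["position"],4),"rows(cm) total",d.round(2),"yaw",np.degrees(np.arctan2(R[1,1],R[0,1])).round(1),"tilt",R[:2,2].round(4))
    return d
E
python3 - <<'E'
from h import *
s=observe();print(np.round(s["q"],1),s["ft_force"],s["time_s"])
go([.537,-.349,.22]);go([.379,-.237,.22])
E
```

```text
[-12.3  19.8  67.5   0.   92.7 -98.6] [0.62042374 0.09008433 0.21476082] 2.3
at [0.55   0.     0.2697] rows(cm) total [ -0.96 -34.91   4.97] yaw 86.3 tilt [0. 0.]
at [0.55   0.     0.2697] rows(cm) total [ 15.53 -24.75   4.97] yaw 86.3 tilt [0. 0.]
```

move_arm(jaw=[6,6,6,6,6,6,6,6,6,6,6,6], dp=[[-0.09,-3.17,0.45],[-0.09,-3.17,0.45],[-0.09,-3.17,0.45],[-0.09,-3.17,0.45],[-0.09,-3.17,0.45],[-0.09,-3.17,0.45],[-0.09,-3.17,0.45],[-0.09,-3.17,0.45],[-0.09,-3.17,0.45],[-0.09,-3.17,0.45],[-0.09,-3.17,0.45],[0,0,0]], turn=[[0,0,0],[0,0,0],[0,0,0],[0,0,0],[0,0,0],[0,0,0],[0,0,0],[0,0,0],[0,0,0],[0,0,0],[0,0,0],[0,0,0]])

```text
time_s: 3.3
position: [0.5339, -0.3535, 0.2178]
tool_rot: [[-0.997, 0.075, -0.002], [0.075, 0.997, 0.0], [0.002, 0.0, -1.0]]
ft_force: [0.2, -0.0, -1.1]
grip_width: 0.0599
gripper_force: 0.0
```

```bash
cat >> h.py <<'E'
def tops(n,q):
    im,d,P=shot(n);out=[]
    for r in cams.outline_of(n,q):
        m=r["mask"]&(d>0)
        if m.sum()<30 or r["p"]<.3: continue
        p=P[m];zt=np.percentile(p[:,2],97)
        t=p[p[:,2]>zt-.005];c,rad=cv2.minEnclosingCircle((t[:,:2]*1000).astype(np.float32))
        out.append((q,round(r["p"],2),"circ",np.round(np.array(c)/1000,4),round(rad,1),"med",np.median(t,0).round(4),"rgb",im[m].mean(0).round()))
    for o in out: print(n,*o)
E
python3 - <<'E'
from h import *
print(np.round(observe()["q"],1))
tops("wrist","bottle1");tops("wrist","jar1");tops("scene","bottle1")
shot("wrist","w1")
E
```

```text
[-4.410e+01  3.100e+01  5.750e+01 -1.000e-01  9.170e+01 -1.297e+02]
wrist bottle1 0.9 circ [ 0.3917 -0.238 ] 14.6 med [ 0.3929 -0.2387  0.0585] rgb [171. 169. 157.]
wrist bottle1 0.86 circ [ 0.534  -0.3496] 15.7 med [ 0.5333 -0.3497  0.0909] rgb [190. 188. 177.]
wrist jar1 0.94 circ [ 0.4494 -0.1225] 24.9 med [ 0.449  -0.1236  0.0555] rgb [138. 132. 136.]
wrist jar1 0.92 circ [ 0.5549 -0.1274] 25.6 med [ 0.5539 -0.129   0.0555] rgb [140. 133. 134.]
wrist jar1 0.72 circ [ 0.4123 -0.3338] 24.9 med [ 0.4119 -0.3338  0.0558] rgb [177. 174. 185.]
wrist jar1 0.56 circ [ 0.4123 -0.4239] 25.2 med [ 0.4117 -0.4231  0.0559] rgb [ 75. 205. 194.]
scene bottle1 0.91 circ [ 0.3798 -0.2372] 16.4 med [ 0.3808 -0.237   0.0896] rgb [141. 138. 130.]
scene bottle1 0.67 circ [ 0.5373 -0.3507] 16.5 med [ 0.5381 -0.35    0.0895] rgb [146. 142. 134.]
```

View pics/w1.png

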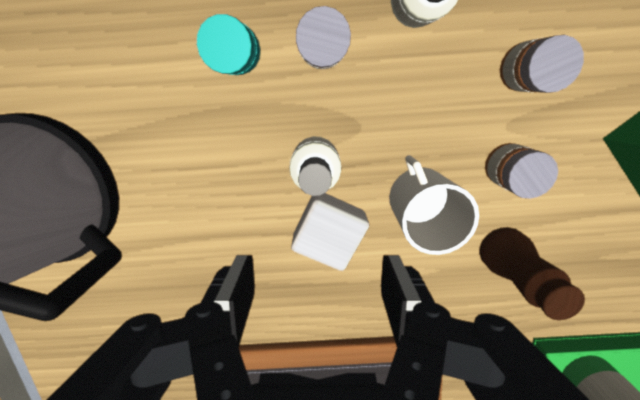

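move_arm(jaw=[6,6,6,6,6,6,6,6,2,2,2,2], dp=[[0.03,0.4,2],[0,0,2.5],[0,0,2.7],[0,0,2.7],[0,0,2.7],[0,0,2.5],[0,0,1],[0,0,0],[0,0,0],[0,0,0],[0,0,0],[0,0,0]], turn=[[0,0,0],[0,0,0],[0,0,0],[0,0,0],[0,0,0],[0,0,0],[0,0,0],[0,0,0],[0,0,0],[0,0,0],[0,0,0],[0,0,0]], force=40)

```text
time_s: 4.65
position: [0.536, -0.3453, 0.0611]
tool_rot: [[-0.997, 0.071, 0.003], [0.071, 0.997, -0.003], [-0.003, -0.003, -1.0]]
ft_force: [0.8, -1.0, 6.5]
grip_width: 0.0297
gripper_force: 39.4
```

move_arm(jaw=[2,2,2,2,2,2,2,2,2,2], dp=[[0,0,0],[0,0,0],[0,0,-1],[0,0,-2],[0,0,-2.5],[0,0,-2.5],[0,0,-2.5],[0,0,-2.5],[0,0,-2.5],[0,0,-1.5]], turn=[[0,0,0],[0,0,0],[0,0,0],[0,0,0],[0,0,0],[0,0,0],[0,0,0],[0,0,0],[0,0,0],[0,0,0]])

```text
time_s: 5.48
position: [0.5353, -0.3445, 0.2328]
tool_rot: [[-0.997, 0.071, 0.003], [0.071, 0.997, -0.003], [-0.003, -0.002, -1.0]]
ft_force: [-0.1, 0.0, -1.6]
grip_width: 0.0294
gripper_force: 39.8
```

```bash
cat >> h.py <<'E'
C=np.array([.5175,.163]);A=np.radians(40)
def W(x,y,z): return [C[0]+np.cos(A)*x-np.sin(A)*y,C[1]+np.sin(A)*x+np.cos(A)*y,z]
E
python3 - <<'E'
from h import *
print(observe()["grip_width"],W(.047,.06,.22),W(.047,-.06,.22))
go(W(.047,.06,.22))
E
```

```text
0.02941241885351452 [np.float64(0.5149368322453997), np.float64(0.23917368424240604), 0.22] [np.float64(0.5920713454077843), np.float64(0.14724835106812867), 0.22]
at [ 0.5353 -0.3445  0.2328] rows(cm) total [ 6.16 58.08  1.12] yaw 85.9 tilt [ 0.0028 -0.0025]
```

move_arm(jaw=[2,2,2,2,2,2,2,2,2,2,2,2], dp=[[0.1,1,0],[0.2,2,0],[0.3,3,0],[0.3,3.2,0],[0.3,3.2,0],[0.3,3.2,0],[0.3,3.2,0],[0.3,3.2,0],[0.3,3.2,0],[0.3,3.2,0],[0.3,3.2,0],[0.3,3.2,0]], turn=[[0,0,0],[0,0,0],[0,0,0],[0,0,0],[0,0,0],[0,0,0],[0,0,0],[0,0,0],[0,0,0],[0,0,0],[0,0,0],[0,0,0]])

```text
time_s: 6.48
position: [0.5255, 0.0073, 0.2281]
tool_rot: [[-0.998, 0.07, -0.002], [0.07, 0.998, 0.001], [0.002, 0.0, -1.0]]
ft_force: [1.0, -0.3, -1.9]
grip_width: 0.029
gripper_force: 39.9
```

move_arm(jaw=[2,2,2,2,2,2,2,2,2,2,2,2], dp=[[0.3,3.2,0],[0.3,3.2,0],[0.3,3.2,0],[0.3,3.2,0],[0.3,3.2,0],[0.3,3.2,0],[0.2,2,0],[0.1,1,0],[0,0,0],[0,0,0],[0,0,0],[0,0,0]], turn=[[0,0,0],[0,0,0],[0,0,0],[0,0,0],[0,0,0],[0,0,-0.12],[0,0,-0.12],[0,0,-0.12],[0,0,-0.12],[0,0,-0.12],[0,0,-0.12],[0,0,-0.05]])

```text
time_s: 7.48
position: [0.5155, 0.2278, 0.2279]
tool_rot: [[-0.761, -0.649, -0.002], [-0.649, 0.761, -0.0], [0.002, 0.001, -1.0]]
ft_force: [0.3, -1.1, -2.1]
grip_width: 0.0293
gripper_force: 39.9
```

```bash
python3 - <<'E'
from fit import *
print(np.round(observe()["q"],1))
go(W(.047,.06,.22))
im,d,P=shot("wrist","w2")
hsv=cv2.cvtColor(im,cv2.COLOR_RGB2HSV)
m=(hsv[...,0]>45)&(hsv[...,0]<80)&(hsv[...,1]>150)&(d>0.1)&(abs(P[...,0]-.52)<.2)&(abs(P[...,1]-.16)<.22)&(P[...,2]<.15)&(P[...,2]>0.0)
r=fit(P[m],[.5175,.163,.698]);print(m.sum(),r.x.round(4),np.degrees(r.x[2]),np.median(r.fun))
E
```

```text
[  11.8   22.6   70.     0.    87.5 -118.7]
at [0.5155 0.2278 0.2279] rows(cm) total [-0.7   0.9   0.79] yaw 130.5 tilt [-0.0022 -0.0003]
34808 [0.5144 0.1632 0.6756] 38.70798085906326 0.00023903181062787104
```

View pics/w2.png

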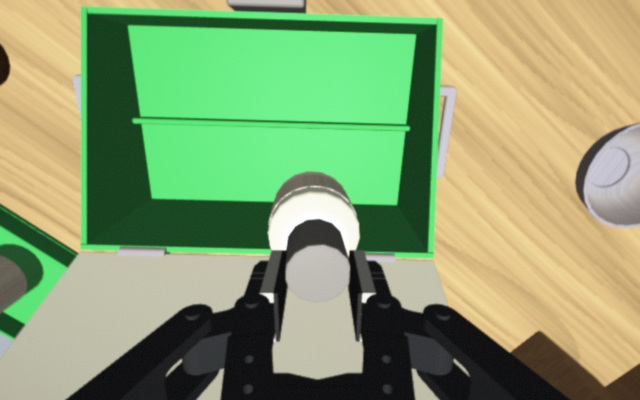

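The image shows the bottle held upright over the back row (cap at 317,270) with the carrier clear below. The wrist view gives a tight carrier fit of (0.5144, 0.1632), 38.7°.

move_arm(jaw=[2,2,2,2,2,2,2,2,2,2,2,2], dp=[[-0.3,0.5,0],[-0.3,0.5,0],[0,0,1],[0,0,2],[0,0,2.2],[0,0,2.2],[0,0,2.2],[0,0,2.2],[0,0,2],[0,0,1],[0,0,0.5],[0,0,0.3]], turn=[[0,0,0],[0,0,0],[0,0,0],[0,0,0],[0,0,0],[0,0,0],[0,0,0],[0,0,0],[0,0,0],[0,0,0],[0,0,0],[0,0,0]])

```text
time_s: 8.53
position: [0.515, 0.2392, 0.0728]
tool_rot: [[-0.766, -0.643, -0.0], [-0.643, 0.766, 0.0], [0.0, 0.0, -1.0]]
ft_force: [0.5, -0.7, -1.3]
grip_width: 0.0293
gripper_force: 39.9
```

move_arm(jaw=[2,2,2,2], dp=[[0,0,0.2],[0,0,0.2],[0,0,0],[0,0,0]], turn=[[0,0,0],[0,0,0],[0,0,0],[0,0,0]])

```text
time_s: 8.87
position: [0.5153, 0.2389, 0.0695]
tool_rot: [[-0.765, -0.644, 0.001], [-0.644, 0.765, 0.0], [-0.001, -0.0, -1.0]]
ft_force: [-0.0, -0.5, -2.2]
grip_width: 0.0298
gripper_force: 39.9
```

move_arm(jaw=[2,2,2,6,6,6,6,6,6,6,6,6], dp=[[0,0,0.15],[0,0,0.15],[0,0,0],[0,0,0],[0,0,0],[0,0,0],[0,0,-1],[0,0,-2],[0,0,-2.5],[0,0,-3],[0,0,-3.5],[0,0,-3.5]], turn=[[0,0,0],[0,0,0],[0,0,0],[0,0,0],[0,0,0],[0,0,0],[0,0,0],[0,0,0],[0,0,0],[0,0,0],[0,0,0],[0,0,0]])

```text
time_s: 9.87
position: [0.5145, 0.2387, 0.2231]
tool_rot: [[-0.765, -0.644, -0.0], [-0.644, 0.765, -0.0], [0.0, 0.0, -1.0]]
ft_force: [0.3, -0.3, 0.5]
grip_width: 0.0601
gripper_force: 0.0
```

```bash
cat >> h.py <<'E'
C=np.array([.5144,.1632]);A=np.radians(38.7)
def inC(p):
    d=np.array(p)[:2]-C;return np.round([np.cos(A)*d[0]+np.sin(A)*d[1],-np.sin(A)*d[0]+np.cos(A)*d[1]],4)
E
sed -i 's/        out.append((q,/        out.append((q,"inC",inC(np.array(c)\/1000),/' h.py
python3 - <<'E'
from h import *
tops("wrist","bottle1");tops("scene","bottle1");tops("scene","jar1")
go([.378,-.2375,.22])
E
```

```text
wrist bottle1 inC [0.0252 0.0684] 0.87 circ [0.4913 0.2323] 15.9 med [0.4908 0.2317 0.0984] rgb [219. 220. 209.]
scene bottle1 inC [-0.3552 -0.2289] 0.84 circ [ 0.3803 -0.2375] 16.0 med [ 0.3807 -0.2372  0.0894] rgb [139. 135. 126.]
scene bottle1 inC [0.0354 0.0629] 0.58 circ [0.5027 0.2344] 16.5 med [0.5027 0.2346 0.0949] rgb [132. 135. 125.]
scene jar1 inC [-0.1482 -0.2564] 0.93 circ [ 0.559  -0.1296] 25.4 med [ 0.5599 -0.1293  0.0546] rgb [125. 117. 124.]
scene jar1 inC [-0.479  -0.2692] 0.79 circ [ 0.3089 -0.3464] 26.3 med [ 0.3107 -0.3482  0.055 ] rgb [174. 157.   4.]
scene jar1 inC [-0.228  -0.1839] 0.77 circ [ 0.4515 -0.1229] 25.3 med [ 0.4533 -0.1226  0.0545] rgb [122. 113. 117.]
scene jar1 inC [-0.445  -0.3971] 0.6 circ [ 0.4154 -0.4249] 25.4 med [ 0.4151 -0.424   0.0548] rgb [ 13. 127. 122.]
scene jar1 inC [-0.3875 -0.3269] 0.58 circ [ 0.4164 -0.3342] 24.5 med [ 0.4179 -0.334   0.0546] rgb [119. 110. 113.]
scene jar1 inC [ 0.1771 -0.0023] 0.51 circ [0.654  0.2721] 152.4 med [0.6635 0.2643 0.3371] rgb [152. 156. 149.]
at [0.5144 0.2387 0.22  ] rows(cm) total [ 41.09 -27.67   0.05] yaw 130.1 tilt [-0.0021 -0.0005]
```

```bash
python3 - <<'E'
from h import *
print(observe()["position"],np.abs(observe()["qvel"]).max())
tops("wrist","bottle1");im,d,P=shot("wrist");b,_,Pb=shot("side")
tops("side","bottle1")
cv2.imwrite("pics/w3.png",np.vstack([im[:,60:460],cv2.resize(b[80:220,220:380],(400,200),interpolation=cv2.INTER_AREA)])[:,:,::-1])
E
```

```text
[0.51442515 0.2386864  0.21996529] 0.6230122308941907
wrist bottle1 inC [0.0339 0.0674] 0.61 circ [0.4987 0.237 ] 16.0 med [0.4981 0.2363 0.0968] rgb [206. 208. 197.]
side bottle1 inC [0.0337 0.0628] 0.96 circ [0.5014 0.2333] 15.4 med [0.5005 0.229  0.095 ] rgb [ 94. 101.  87.]
side bottle1 inC [-0.3552 -0.2271] 0.72 circ [ 0.3792 -0.2361] 16.8 med [ 0.3789 -0.2385  0.0892] rgb [109. 107.  96.]
```

View pics/w3.png

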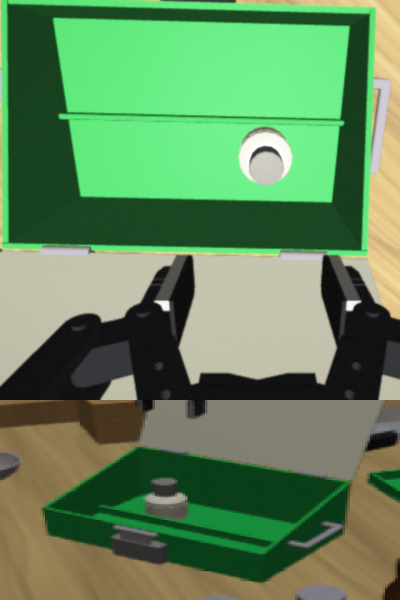

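move_arm(jaw=[6,6,6,6,6,6,6,6,6,6,6,6], dp=[[0,0,0],[0,0,0],[0,0,0],[0,0,0],[3.4,-2.3,0],[3.4,-2.3,0],[3.4,-2.3,0],[3.4,-2.3,0],[3.4,-2.3,0],[3.4,-2.3,0],[3.4,-2.3,0],[3.4,-2.3,0]], turn=[[0,0,0],[0,0,0],[0,0,0],[0,0,0],[0,0,0],[0,0,0],[0,0,0],[0,0,0],[0,0,0],[0,0,0],[0,0,0],[0,0,0]])

```text
time_s: 11.47
position: [0.4243, -0.0787, 0.2212]
tool_rot: [[-0.765, -0.644, 0.001], [-0.644, 0.765, -0.0], [-0.0, -0.001, -1.0]]
ft_force: [0.9, -0.4, 0.1]
grip_width: 0.0598
gripper_force: 0.0
```

move_arm(jaw=[6,6,6,6,6,6,6,6,6,6,6,6], dp=[[3.4,-2.3,0],[3.4,-2.3,0],[3.4,-2.3,0],[2,-1.5,0],[1,-0.6,0],[0,0,0],[0,0,0],[0,0,0],[0,0,0],[0,0,0],[0,0,0],[0,0,0]], turn=[[0,0,0],[0,0,0],[0,0,0],[0,0,0],[0,0,0],[0,0,0.12],[0,0,0.12],[0,0,0.12],[0,0,0.12],[0,0,0.12],[0,0,0.12],[0,0,0.05]])

```text
time_s: 12.47
position: [0.409, -0.1919, 0.2206]
tool_rot: [[-0.991, 0.132, -0.025], [0.132, 0.991, -0.033], [0.02, -0.036, -0.999]]
ft_force: [0.2, -0.2, -0.6]
grip_width: 0.0597
gripper_force: 0.0
```

move_arm(jaw=[6,6,6,6,6,6], dp=[[0,0,0],[0,0,0],[0,0,0],[0,0,0],[0,0,0],[0,0,0]], turn=[[0,0,0],[0,0,0],[0,0,0],[0,0,0],[0,0,0],[0,0,0]])

```text
time_s: 12.97
position: [0.4087, -0.1931, 0.2206]
tool_rot: [[-0.992, 0.127, -0.025], [0.128, 0.991, -0.033], [0.02, -0.036, -0.999]]
ft_force: [-0.5, -0.5, -1.0]
grip_width: 0.0601
gripper_force: 0.0
```

```bash
python3 - <<'E'
from h import *
print(observe()["position"],np.abs(observe()["qvel"]).max(),np.round(observe()["q"],1))
tops("wrist","bottle1");tops("wrist","jar1");tops("scene","bottle1");tops("side","bottle1")
go([.378,-.2375,.06])
E
```

```text
[ 0.40867423 -0.19310164  0.22055663] 0.1417966502148351 [ -38.8   11.7   87.3   -2.4   81.  -121.1]
wrist bottle1 inC [-0.3565 -0.2256] 0.71 circ [ 0.3773 -0.2358] 16.1 med [ 0.3766 -0.2352  0.0909] rgb [183. 181. 170.]
wrist bottle1 inC [-0.2616 -0.3401] 0.45 circ [ 0.5229 -0.2658] 146.1 med [ 0.6156 -0.3131  0.046 ] rgb [165. 162. 158.]
wrist jar1 inC [-0.2185 -0.2291] 0.94 circ [ 0.4872 -0.1522] 85.4 med [ 0.5529 -0.1476  0.0559] rgb [98. 89. 83.]
wrist jar1 inC [-0.447  -0.3932] 0.9 circ [ 0.4113 -0.4231] 25.7 med [ 0.4112 -0.4218  0.0563] rgb [ 52. 147. 136.]
wrist jar1 inC [-0.39   -0.3233] 0.71 circ [ 0.4122 -0.3329] 25.0 med [ 0.4112 -0.3324  0.0562] rgb [142. 136. 139.]
wrist jar1 inC [-0.4814 -0.2678] 0.7 circ [ 0.3062 -0.3468] 25.0 med [ 0.3057 -0.3456  0.0561] rgb [205. 198.  77.]
wrist jar1 inC [-0.2289 -0.1817] 0.56 circ [ 0.4494 -0.1217] 24.9 med [ 0.4483 -0.1217  0.0559] rgb [147. 143. 147.]
scene bottle1 inC [-0.3545 -0.23  ] 0.56 circ [ 0.3815 -0.2379] 16.8 med [ 0.3819 -0.2372  0.0893] rgb [138. 134. 127.]
side bottle1 inC [0.0275 0.0667] 0.69 circ [0.4942 0.2325] 13.2 med [0.4928 0.2312 0.0953] rgb [103. 102.  94.]
at [ 0.4087 -0.1932  0.2206] rows(cm) total [ 2.14 -4.2  16.27] yaw 82.6 tilt [-0.0248 -0.0333]
```

move_arm(jaw=[6,6,6,6,6,6,6,6], dp=[[0,0,0],[0.7,-1,0],[0.7,-1.5,0],[0.7,-1.5,0],[0,0,0],[0,0,0],[0,0,0],[0,0,0]], turn=[[-0.036,-0.0206,0],[0,0,0],[0,0,0],[0,0,0],[0,0,0],[0,0,0],[0,0,0],[0,0,0]])

```text
time_s: 14.03
position: [0.383, -0.2296, 0.2206]
tool_rot: [[-0.992, 0.128, 0.0], [0.128, 0.992, -0.0], [-0.0, -0.0, -1.0]]
ft_force: [-0.2, 1.0, 0.2]
grip_width: 0.0601
gripper_force: 0.0
```

```bash
python3 - <<'E'
from h import *
tops("wrist","bottle1")
go([.3775,-.236,.06])
E
```

```text
wrist bottle1 inC [-0.3567 -0.2255] 0.95 circ [ 0.377  -0.2358] 15.9 med [ 0.3763 -0.2357  0.0909] rgb [175. 172. 160.]
wrist bottle1 inC [-0.229  -0.1815] 0.62 circ [ 0.4491 -0.1216] 24.9 med [ 0.4479 -0.122   0.0558] rgb [132. 126. 130.]
at [ 0.383  -0.2296  0.2206] rows(cm) total [ 0.47 -0.7  16.06] yaw 82.7 tilt [ 0.0002 -0.0002]
```

move_arm(jaw=[6,6,6,6,6,6,6,6,6,2,2,2], dp=[[0.5,-0.7,1.5],[0,0,2.5],[0,0,2.7],[0,0,2.7],[0,0,2.7],[0,0,2.2],[0,0,1],[0,0,0.2],[0,0,0],[0,0,0],[0,0,0],[0,0,0]], turn=[[0,0,0],[0,0,0],[0,0,0],[0,0,0],[0,0,0],[0,0,0],[0,0,0],[0,0,0],[0,0,0],[0,0,0],[0,0,0],[0,0,0]])

```text
time_s: 15.13
position: [0.378, -0.2373, 0.0675]
tool_rot: [[-0.992, 0.128, 0.003], [0.128, 0.992, -0.003], [-0.004, -0.003, -1.0]]
ft_force: [-4.3, 12.4, 130.1]
grip_width: 0.0252
gripper_force: 64.6
```

move_arm(jaw=[2,2,2,2,2,2,2,2,2,2,2], dp=[[0,0,0],[0,0,0],[0,0,-1],[0,0,-2],[0,0,-2.5],[0,0,-2.5],[0,0,-2.5],[0,0,-2.5],[0,0,-2],[0,0,0],[0,0,0]], turn=[[0,0,0],[0,0,0],[0,0,0],[0,0,0],[0,0,0],[0,0,0],[0,0,0],[0,0,0],[0,0,0],[0,0,0],[0,0,0]])

```text
time_s: 16.05
position: [0.377, -0.2366, 0.2166]
tool_rot: [[-0.992, 0.128, 0.002], [0.128, 0.992, -0.002], [-0.002, -0.002, -1.0]]
ft_force: [-0.5, -0.5, -0.4]
grip_width: 0.02
gripper_force: 0.0
```

```bash
python3 - <<'E'
from h import *
go(W(.05,-.06,.22))
E
```

```text
at [ 0.377  -0.2366  0.2166] rows(cm) total [-16.28  40.85  -0.38] yaw 82.6 tilt [ 0.0022 -0.0024]
```

```bash
python3 - <<'E'
from h import *
s=observe();print(s["time_s"],s["ft_force"],np.abs(s["qvel"]).max())
tops("wrist","bottle1");tops("scene","bottle1");tops("side","bottle1")
im,d,P=shot("wrist");a,_,_=shot("scene")
cv2.imwrite("pics/w4.png",np.vstack([im,cv2.resize(a[130:330,160:480],(640,400))])[::1,:,::-1][:,:])
cv2.imwrite("pics/w4.png",cv2.resize(cv2.imread("pics/w4.png"),(480,600)))
E
```

```text
16.05 [-0.4897221  -0.48574287 -0.39611181] 2.5915308177516927
wrist bottle1 inC [-0.3567 -0.2255] 0.81 circ [ 0.377  -0.2358] 15.9 med [ 0.3762 -0.2357  0.0909] rgb [172. 170. 159.]
scene bottle1 inC [0.0621 0.0252] 0.93 circ [0.5471 0.2217] 63.6 med [0.5032 0.2345 0.095 ] rgb [129. 135. 123.]
scene bottle1 inC [-0.3538 -0.2287] 0.55 circ [ 0.3812 -0.2365] 15.1 med [ 0.3826 -0.2371  0.0894] rgb [138. 134. 126.]
side bottle1 inC [-0.3558 -0.2272] 0.56 circ [ 0.3788 -0.2366] 16.1 med [ 0.378  -0.2384  0.0895] rgb [113. 111. 101.]
```

View pics/w4.png

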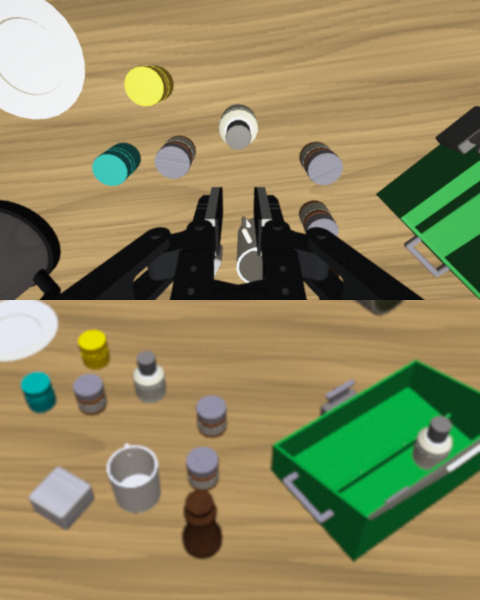

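move_arm(jaw=[4.6,4.6,4.6,4.6,4.6,4.6,4.6,4.6,4.6,4.6,4.6,4.6], dp=[[0,0,0],[0,0,0],[0,0,0],[0,0,1.5],[0,0,2.4],[0,0,2.5],[0,0,2.5],[0,0,2.5],[0,0,2.2],[0,0,1.3],[0,0,0.5],[0,0,0]], turn=[[0,0,0],[0,0,0],[0,0,0],[0,0,0],[0,0,0],[0,0,0],[0,0,0],[0,0,0],[0,0,0],[0,0,0],[0,0,0],[0,0,0]])

```text
time_s: 17.45
position: [0.3766, -0.2362, 0.0609]
tool_rot: [[-0.992, 0.129, -0.001], [0.129, 0.992, 0.001], [0.001, 0.001, -1.0]]
ft_force: [-0.1, 0.8, -0.3]
grip_width: 0.0464
gripper_force: 0.0
```

```bash
python3 - <<'E'
from h import *
s=observe();print(s["time_s"],s["ft_force"],np.abs(s["qvel"]).max(),s["grip_width"])
go([.3775,-.236,.06])
a,_,_=shot("side");im,_,_=shot("wrist")
cv2.imwrite("pics/w5.png",np.hstack([cv2.resize(a[200:300,230:350],(480,400),interpolation=cv2.INTER_CUBIC),im[100:400,160:480][:,:][:300].repeat(1,0) if 0 else cv2.resize(im[100:400,170:470],(320,400))])[:,:,::-1])
E
```

```text
17.45 [-0.10409759  0.8114691  -0.28476602] 1.9411679227676029 0.04643164891341132
at [ 0.3766 -0.2362  0.0609] rows(cm) total [-0.08  0.03  0.09] yaw 82.6 tilt [-0.0011  0.0011]
```

View pics/w5.png

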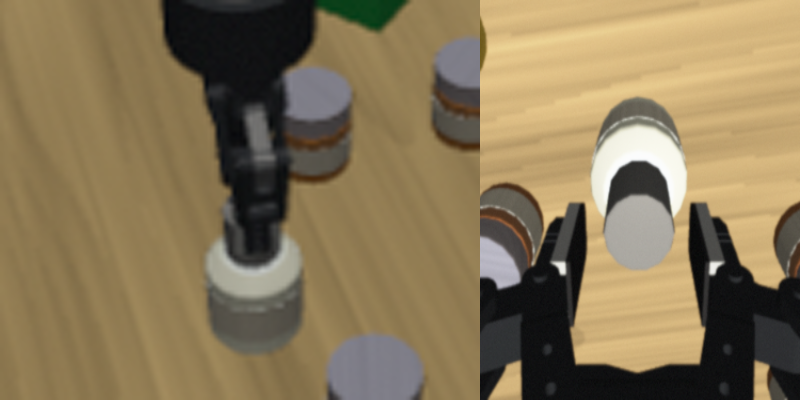

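```bash
python3 - <<'E'
from h import *
im,d=cams.get_image("wrist");c,f=K("wrist")
P=cloud("wrist",d,np.array(c["tool_from_camera"]))
for sgn in(-1,1):
    m=(d>0.05)&(sgn*P[...,1]>.018)&(sgn*P[...,1]<.05)&(P[...,2]<.012)&(P[...,2]>-.04)&(abs(P[...,0])<.06)
    p=P[m];print(sgn,m.sum())
    for z in np.arange(-.04,.012,.004):
        q=p[abs(p[:,2]-z)<.002]
        if len(q)>3: print(round(z,3),len(q),"x",np.percentile(q[:,0],[2,50,98]).round(4),"y",np.percentile(q[:,1],[2,50,98]).round(4))
print(d[235:300:8,225:250:4].round(3) )
m=(abs(P[...,1])<.014)&(P[...,2]<-.022)&(P[...,2]>-.035)&(abs(P[...,0])<.04)
print("cap",m.sum(),P[m].min(0).round(4),P[m].max(0).round(4),np.median(P[m],0).round(4))
E
```

```text
-1 861
-0.04 113 x [-0.007   0.0086  0.0127] y [-0.0358 -0.0257 -0.0225]
-0.036 184 x [-0.0088  0.0084  0.0129] y [-0.0352 -0.0248 -0.0225]
-0.032 142 x [-0.0086  0.0094  0.0128] y [-0.0344 -0.0236 -0.0225]
-0.028 66 x [-0.0076  0.0043  0.0124] y [-0.0281 -0.0227 -0.0225]
-0.024 6 x [-0.0071 -0.0024  0.0047] y [-0.0228 -0.0227 -0.0226]
0.004 23 x [-0.005  -0.0011  0.0048] y [-0.0192 -0.0185 -0.018 ]
0.008 198 x [-0.0113  0.0024  0.0129] y [-0.0225 -0.0199 -0.018 ]
1 1035
-0.04 94 x [-0.0091  0.0087  0.0129] y [0.0232 0.0254 0.0361]
-0.036 197 x [-0.0078  0.0085  0.0129] y [0.0232 0.0261 0.0365]
-0.032 146 x [-0.0086  0.0093  0.0129] y [0.0232 0.0241 0.035 ]
-0.028 63 x [-0.0083  0.004   0.0124] y [0.0232 0.0234 0.0288]
-0.024 9 x [-0.0065  0.0002  0.0054] y [0.0233 0.0234 0.0235]
0.004 121 x [-0.0079  0.001   0.0099] y [0.0181 0.0192 0.0211]
0.008 250 x [-0.0114  0.0042  0.0154] y [0.0185 0.0217 0.0248]
[[0.25  0.25  0.25  0.249 0.25  0.25  0.25 ]
 [0.251 0.252 0.252 0.253 0.251 0.252 0.253]
 [0.253 0.253 0.254 0.254 0.254 0.254 0.254]
 [0.248 0.257 0.256 0.256 0.256 0.256 0.257]
 [0.242 0.254 0.259 0.147 0.149 0.148 0.14 ]
 [0.242 0.26  0.143 0.143 0.141 0.134 0.134]
 [0.242 0.136 0.136 0.138 0.128 0.129 0.128]
 [0.13  0.131 0.13  0.132 0.124 0.123 0.124]
 [0.115 0.116 0.118 0.118 0.118 0.121 0.122]]
cap 3155 [-0.015  -0.014  -0.0307] [ 0.0163  0.014  -0.022 ] [ 0.0028  0.0006 -0.0287]
```

The wrist depth puts the finger tips about 25 mm above the reported TCP, so the grip was only catching the top of the cap. I'll go 19 mm lower.

move_arm(jaw=[4.6,4.6,4.6,4.6,4.6,2.6,2.6,2.6,2.6,2.6,2.6], dp=[[0,0,0.5],[0,0,0.7],[0,0,0.7],[0,0,0],[0,0,0],[0,0,0],[0,0,0],[0,0,0],[0,0,0],[0,0,0],[0,0,0]], turn=[[0,0,0],[0,0,0],[0,0,0],[0,0,0],[0,0,0],[0,0,0],[0,0,0],[0,0,0],[0,0,0],[0,0,0],[0,0,0]], force=30)

```text
time_s: 18.52
position: [0.377, -0.2365, 0.0427]
tool_rot: [[-0.992, 0.128, 0.0], [0.128, 0.992, -0.0], [-0.001, -0.0, -1.0]]
ft_force: [0.2, 0.5, 1.0]
grip_width: 0.031
gripper_force: 29.9
```

move_arm(jaw=[2.6,2.6,2.6,2.6,2.6,2.6,2.6,2.6,2.6,2.6], dp=[[0,0,-1],[0,0,-2],[0,0,-2.5],[0,0,-2.5],[0,0,-2.5],[0,0,-2.5],[0,0,-2],[0,0,-1],[0,0,0],[0,0,0]], turn=[[0,0,0],[0,0,0],[0,0,0],[0,0,0],[0,0,0],[0,0,0],[0,0,0],[0,0,0],[0,0,0],[0,0,0]])

```text
time_s: 19.35
position: [0.3766, -0.2363, 0.2022]
tool_rot: [[-0.992, 0.129, -0.0], [0.129, 0.992, -0.0], [0.0, -0.0, -1.0]]
ft_force: [0.3, -0.0, -2.3]
grip_width: 0.0307
gripper_force: 30.4
```

```bash
python3 - <<'E'
from h import *
print(W(.05,-.06,.2));go(W(.05,-.06,.2))
E
```

```text
[np.float64(0.5909360797470589), np.float64(0.14763630837648548), 0.2]
at [ 0.3766 -0.2363  0.2022] rows(cm) total [-16.32  40.83   0.21] yaw 82.6 tilt [-0.     -0.0001]
```

move_arm(jaw=[2.6,2.6,2.6,2.6,2.6,2.6,2.6,2.6,2.6,2.6,2.6,2.6], dp=[[-0.6,1.4,0],[-1.1,2.8,0],[-1.3,3.3,0],[-1.3,3.3,0],[-1.3,3.3,0],[-1.3,3.3,0],[-1.3,3.3,0],[-1.3,3.3,0],[-1.3,3.3,0],[-1.3,3.3,0],[-1.3,3.3,0],[-1.3,3.3,0]], turn=[[0,0,0],[0,0,0],[0,0,0],[0,0,0],[0,0,0],[0,0,0],[0,0,0],[0,0,0],[0,0,0],[0,0,0],[0,0,0],[0,0,0]])

```text
time_s: 20.35
position: [0.5704, 0.1154, 0.2006]
tool_rot: [[-0.992, 0.128, -0.003], [0.128, 0.992, -0.0], [0.003, -0.001, -1.0]]
ft_force: [1.1, -0.3, -2.0]
grip_width: 0.0312
gripper_force: 30.4
```

move_arm(jaw=[2.6,2.6,2.6,2.6,2.6,2.6,2.6,2.6,2.6,2.6,2.6,2.6], dp=[[-1,2.4,0],[-0.5,1.2,0],[0,0,0],[0,0,0],[0,0,0],[0,0,0],[0,0,0],[0,0,0],[0,0,0],[0,0,0],[0,0,0],[0,0,0]], turn=[[0,0,0],[0,0,0],[0,0,-0.1],[0,0,-0.1],[0,0,-0.1],[0,0,-0.1],[0,0,-0.1],[0,0,-0.1],[0,0,-0.1],[0,0,-0.1],[0,0,0],[0,0,0]])

```text
time_s: 21.35
position: [0.5895, 0.1473, 0.201]
tool_rot: [[-0.785, -0.62, -0.002], [-0.62, 0.785, -0.0], [0.002, 0.001, -1.0]]
ft_force: [0.4, -0.4, -1.5]
grip_width: 0.0307
gripper_force: 30.5
```

```bash
python3 - <<'E'
from h import *
print(inC(observe()["position"]));go(W(.05,-.06,.052))
tops("wrist","bottle1")
E
```

```text
[ 0.0487 -0.0594]
at [0.5895 0.1473 0.201 ] rows(cm) total [-0.16 -0.08 14.9 ] yaw 128.3 tilt [-0.0024 -0.0005]
wrist bottle1 inC [ 0.0489 -0.058 ] 0.8 circ [0.5889 0.1485] 16.1 med [0.5877 0.1474 0.2491] rgb [171. 170. 162.]
wrist bottle1 inC [0.0337 0.0668] 0.6 circ [0.4989 0.2363] 16.1 med [0.4986 0.2353 0.0966] rgb [180. 181. 171.]
```

move_arm(jaw=[2.6,2.6,2.6,2.6,2.6,2.6,2.6,2.6,2.6,2.6,2.6,2.6], dp=[[-0.1,0,1],[0,0,2],[0,0,2.2],[0,0,2.2],[0,0,2.2],[0,0,2.2],[0,0,1.6],[0,0,0.9],[0,0,0.5],[0,0,0.3],[0,0,0.2],[0,0,0]], turn=[[0,0,0],[0,0,0],[0,0,0],[0,0,0],[0,0,0],[0,0,0],[0,0,0],[0,0,0],[0,0,0],[0,0,0],[0,0,0],[0,0,0]])

```text
time_s: 22.45
position: [0.591, 0.148, 0.0499]
tool_rot: [[-0.783, -0.622, 0.001], [-0.622, 0.783, -0.0], [-0.001, -0.001, -1.0]]
ft_force: [-0.0, -0.5, -2.6]
grip_width: 0.031
gripper_force: 30.5
```

move_arm(jaw=[2.6,2.6], dp=[[0,0,0],[0,0,0]], turn=[[0,0,0],[0,0,0]])

```text
time_s: 22.62
position: [0.5911, 0.148, 0.0502]
tool_rot: [[-0.783, -0.622, 0.002], [-0.622, 0.783, -0.0], [-0.001, -0.001, -1.0]]
ft_force: [-1.3, -0.1, -2.3]
grip_width: 0.0308
gripper_force: 30.5
```

Lower 2–3 mm more, open, then retreat.

move_arm(jaw=[2.6,2.6,2.6,4.8,4.8,4.8,4.8,4.8,4.8,4.8,4.8,4.8], dp=[[0,0,0.12],[0,0,0.1],[0,0,0],[0,0,0],[0,0,0],[0,0,0],[0,0,-1],[0,0,-2],[0,0,-3],[0,0,-3.5],[0,0,-3.5],[0,0,-3]], turn=[[0,0,0],[0,0,0],[0,0,0],[0,0,0],[0,0,0],[0,0,0],[0,0,0],[0,0,0],[0,0,0],[0,0,0],[0,0,0],[0,0,0]])

```text
time_s: 23.62
position: [0.5907, 0.148, 0.2107]
tool_rot: [[-0.783, -0.622, 0.003], [-0.622, 0.783, -0.0], [-0.002, -0.002, -1.0]]
ft_force: [-0.7, 0.3, 1.1]
grip_width: 0.0478
gripper_force: 0.0
```

move_arm(jaw=[6.6,6.6,6.6,6.6,6.6,6.6], dp=[[0,0,0],[0,0,0],[0,0,0],[0,0,0],[0,0,0],[0,0,0]], turn=[[0,0,0],[0,0,0],[0,0,0],[0,0,0],[0,0,0],[0,0,0]])

```text
time_s: 24.12
position: [0.5904, 0.1479, 0.2064]
tool_rot: [[-0.783, -0.622, -0.002], [-0.622, 0.783, -0.0], [0.002, 0.001, -1.0]]
ft_force: [-0.4, -0.4, -0.3]
grip_width: 0.0659
gripper_force: 0.0
```

```bash
cat >> h.py <<'E'
def tips():
    c,f=K("wrist");im,d=cams.get_image("wrist");P=cloud("wrist",d,np.array(c["tool_from_camera"]));w=observe()["grip_width"]/2
    for s in(-1,1):
        m=(d>.05)&(abs(s*P[...,1]-w)<.004)&(abs(P[...,0])<.012)&(P[...,2]<.005)&(P[...,2]>-.06)
        print("tip z",s,m.sum(),np.percentile(P[m][:,2],[90,97,99]).round(4) if m.any() else "")
E
python3 - <<'E'
from h import *
print(inC(observe()["position"]));tops("wrist","bottle1");tips();tops("scene","jar1")
go([.5545,-.128,.2])
E
```

```text
[ 0.0498 -0.0595]
wrist bottle1 inC [ 0.051  -0.0583] 0.66 circ [0.5907 0.1496] 16.0 med [0.5899 0.1489 0.0968] rgb [204. 205. 195.]
wrist bottle1 inC [0.034  0.0669] 0.56 circ [0.4991 0.2367] 16.1 med [0.4986 0.2355 0.0966] rgb [181. 183. 173.]
tip z -1 1242 [-0.0346 -0.0317 -0.0303]
tip z 1 1047 [-0.0341 -0.0314 -0.0305]
scene jar1 inC [-0.4449 -0.3965] 0.88 circ [ 0.4151 -0.4245] 25.2 med [ 0.4151 -0.4246  0.0548] rgb [ 19. 126. 121.]
scene jar1 inC [-0.2271 -0.1853] 0.87 circ [ 0.453  -0.1234] 25.1 med [ 0.4541 -0.1226  0.0545] rgb [121. 112. 116.]
scene jar1 inC [-0.4788 -0.2717] 0.7 circ [ 0.3106 -0.3482] 26.1 med [ 0.3108 -0.3471  0.055 ] rgb [171. 153.   4.]
scene jar1 inC [-0.3888 -0.327 ] 0.69 circ [ 0.4154 -0.3352] 25.5 med [ 0.4153 -0.3343  0.0551] rgb [120. 110. 114.]
scene jar1 inC [ 0.1776 -0.0049] 0.65 circ [0.6561 0.2704] 152.6 med [0.6667 0.2592 0.3363] rgb [ 36. 120.  63.]
scene jar1 inC [-0.1487 -0.2548] 0.56 circ [ 0.5576 -0.1286] 25.7 med [ 0.5584 -0.1287  0.0546] rgb [126. 117. 122.]
at [0.5907 0.148  0.2071] rows(cm) total [ 20.   -19.36   0.72] yaw 128.5 tilt [-0.0001 -0.0003]
```

move_arm(jaw=[6.6,6.6,6.6,6.6,6.6,6.6,6.6,6.6,6.6,6.6,6.6,6.6], dp=[[1,-1,0],[2,-2,0],[2.5,-2.4,0],[2.5,-2.4,0],[2.5,-2.4,0],[2.5,-2.4,0],[2.5,-2.4,0],[2.5,-2.4,0],[1.5,-1.4,0],[0.5,-0.5,0],[0,0,0],[0,0,0]], turn=[[0,0,0],[0,0,0],[0,0,0],[0,0,0],[0,0,0],[0,0,0],[0,0,0],[0,0,0],[0,0,0],[0,0,0],[0,0,0],[0,0,0]])

```text
time_s: 25.37
position: [0.554, -0.1273, 0.2074]
tool_rot: [[-0.783, -0.622, 0.0], [-0.622, 0.783, 0.0], [-0.0, -0.0, -1.0]]
ft_force: [0.3, 0.1, -0.3]
grip_width: 0.0657
gripper_force: 0.0
```

move_arm(jaw=[6.4,6.4,6.4,6.4], dp=[[0,0,0],[0,0,0],[0,0,0],[0,0,0]], turn=[[0,0,0],[0,0,0],[0,0,0],[0,0,0]])

```text
time_s: 25.7
position: [0.5542, -0.1268, 0.2074]
tool_rot: [[-0.782, -0.623, 0.0], [-0.623, 0.782, -0.0], [-0.0, -0.0, -1.0]]
ft_force: [-0.2, -0.9, -0.1]
grip_width: 0.0642
gripper_force: 0.0
```

```bash
python3 - <<'E'
from h import *
print(np.round(observe()["q"],1))
tops("wrist","jar1")
go([.5545,-.128,.01])
E
```

```text
[ -24.8   23.8   71.5   -0.    84.7 -153.3]
wrist jar1 inC [-0.2286 -0.1822] 0.91 circ [ 0.4499 -0.1219] 24.8 med [ 0.4496 -0.1228  0.0557] rgb [177. 174. 183.]
wrist jar1 inC [-0.1499 -0.2525] 0.65 circ [ 0.5553 -0.1276] 25.1 med [ 0.5543 -0.1285  0.0559] rgb [174. 170. 178.]
wrist jar1 inC [-0.0685 -0.134 ] 0.35 circ [0.5447 0.0158] 118.9 med [0.5736 0.1262 0.0549] rgb [100. 103.  87.]
at [ 0.5542 -0.1271  0.2074] rows(cm) total [ 0.03 -0.08 19.74] yaw 128.5 tilt [ 0.0003 -0.0003]
```

Within 1 mm. I'll go down, pause with the jaw open, then grip.

move_arm(jaw=[6.4,6.4,6.4,6.4,6.4,6.4,6.4,6.4,6.4,6.4,6.4,6.4], dp=[[0,0,1.2],[0,0,2.2],[0,0,2.5],[0,0,2.5],[0,0,2.5],[0,0,2.5],[0,0,2.5],[0,0,2],[0,0,1.2],[0,0,0.6],[0,0,0],[0,0,0]], turn=[[0,0,0],[0,0,0],[0,0,0],[0,0,0],[0,0,0],[0,0,0],[0,0,0],[0,0,0],[0,0,0],[0,0,0],[0,0,0],[0,0,0]])

```text
time_s: 26.8
position: [0.5545, -0.1276, 0.0109]
tool_rot: [[-0.783, -0.622, 0.001], [-0.622, 0.783, -0.001], [-0.0, -0.001, -1.0]]
ft_force: [-0.2, 0.7, 1.3]
grip_width: 0.0639
gripper_force: 0.0
```

move_arm(jaw=[4.5,4.5,4.5,4.5,4.5,4.5], dp=[[0,0,0],[0,0,0],[0,0,0],[0,0,0],[0,0,0],[0,0,0]], turn=[[0,0,0],[0,0,0],[0,0,0],[0,0,0],[0,0,0],[0,0,0]], force=30)

```text
time_s: 27.3
position: [0.5549, -0.1279, 0.0117]
tool_rot: [[-0.783, -0.622, 0.003], [-0.622, 0.783, -0.001], [-0.001, -0.003, -1.0]]
ft_force: [-0.5, -0.5, 6.1]
grip_width: 0.049
gripper_force: 31.4
```

move_arm(jaw=[4.5,4.5,4.5,4.5,4.5,4.5,4.5,4.5,4.5,4.5,4.5], dp=[[0,0,-1],[0,0,-2],[0,0,-2.5],[0,0,-2.5],[0,0,-2.5],[0,0,-2.5],[0,0,-2.5],[0,0,-2],[0,0,-1],[0,0,0],[0,0,0]], turn=[[0,0,0],[0,0,0],[0,0,0],[0,0,0],[0,0,0],[0,0,0],[0,0,0],[0,0,0],[0,0,0],[0,0,0],[0,0,0]])

```text
time_s: 28.22
position: [0.5538, -0.1274, 0.1949]
tool_rot: [[-0.783, -0.622, -0.0], [-0.622, 0.783, -0.0], [0.0, 0.0, -1.0]]
ft_force: [0.4, 0.5, -2.5]
grip_width: 0.0487
gripper_force: 31.7
```

```bash
python3 - <<'E'
from h import *
go(W(-.049,-.08,.195))
E
```

```text
at [ 0.5538 -0.1274  0.1949] rows(cm) total [-10.12  17.18  -0.  ] yaw 128.5 tilt [-0.0004 -0.    ]
```

move_arm(jaw=[4.5,4.5,4.5,4.5,4.5,4.5,4.5,4.5,4.5,4.5,4.5,4.5], dp=[[-0.7,1.2,0],[-1.3,2.2,0],[-1.6,2.7,0],[-1.6,2.7,0],[-1.6,2.7,0],[-1.6,2.7,0],[-1.1,1.9,0],[-0.6,1.1,0],[0,0,0],[0,0,0],[0,0,0],[0,0,0]], turn=[[0,0,0],[0,0,0],[0,0,0],[0,0,0],[0,0,0],[0,0,0],[0,0,0],[0,0,0],[0,0,0],[0,0,0],[0,0,0],[0,0,0]])

```text
time_s: 29.22
position: [0.5264, 0.0689, 0.195]
tool_rot: [[-0.784, -0.621, -0.0], [-0.621, 0.784, -0.0], [0.001, -0.0, -1.0]]
ft_force: [-0.3, 0.7, -1.4]
grip_width: 0.0489
gripper_force: 31.7
```

```bash
python3 - <<'E'
from h import *
go(W(-.049,-.08,.0175));tops("wrist","jar1")
E
```

```text
at [0.5264 0.0689 0.195 ] rows(cm) total [-0.07  0.11 17.75] yaw 128.4 tilt [-0.0003 -0.0004]
wrist jar1 inC [-0.0489 -0.0803] 0.67 circ [0.5265 0.0699] 25.4 med [0.524  0.0687 0.2391] rgb [163. 160. 164.]
wrist jar1 inC [-0.2041 -0.1814] 0.44 circ [ 0.4685 -0.106 ] 6.5 med [ 0.4683 -0.1044  0.0239] rgb [115. 102.  82.]
```

move_arm(jaw=[4.5,4.5,4.5,4.5,4.5,4.5,4.5,4.5,4.5,4.5,4.5,4.5], dp=[[0,0.1,1],[0,0,2],[0,0,2.4],[0,0,2.4],[0,0,2.4],[0,0,2.4],[0,0,2.2],[0,0,1.4],[0,0,0.8],[0,0,0.4],[0,0,0.2],[0,0,0]], turn=[[0,0,0],[0,0,0],[0,0,0],[0,0,0],[0,0,0],[0,0,0],[0,0,0],[0,0,0],[0,0,0],[0,0,0],[0,0,0],[0,0,0]])

```text
time_s: 30.32
position: [0.526, 0.0705, 0.0197]
tool_rot: [[-0.783, -0.622, 0.001], [-0.622, 0.783, -0.0], [-0.001, -0.001, -1.0]]
ft_force: [0.3, -0.0, -1.2]
grip_width: 0.0491
gripper_force: 31.7
```

move_arm(jaw=[4.5,4.5,6.2,6.2,6.2,6.2,6.2,6.2,6.2,6.2,6.2,6.2], dp=[[0,0,0.1],[0,0,0],[0,0,0],[0,0,0],[0,0,0],[0,0,-1],[0,0,-2],[0,0,-3],[0,0,-3.5],[0,0,-3.5],[0,0,-3.5],[0,0,-2]], turn=[[0,0,0],[0,0,0],[0,0,0],[0,0,0],[0,0,0],[0,0,0],[0,0,0],[0,0,0],[0,0,0],[0,0,0],[0,0,0],[0,0,0]])

```text
time_s: 31.32
position: [0.5263, 0.0708, 0.2083]
tool_rot: [[-0.783, -0.622, 0.006], [-0.622, 0.783, -0.001], [-0.004, -0.004, -1.0]]
ft_force: [-0.0, -1.1, -0.5]
grip_width: 0.0617
gripper_force: 0.0
```

```bash
python3 - <<'E'
from h import *
tops("scene","jar1");go([.4496,-.1222,.2])
E
```

```text
scene jar1 inC [-0.4799 -0.2703] 0.89 circ [ 0.3089 -0.3478] 25.2 med [ 0.3103 -0.3468  0.0548] rgb [172. 154.   5.]
scene jar1 inC [-0.2271 -0.1849] 0.82 circ [ 0.4527 -0.1231] 24.9 med [ 0.4546 -0.1235  0.0547] rgb [121. 112. 115.]
scene jar1 inC [-0.4453 -0.3962] 0.69 circ [ 0.4146 -0.4244] 25.7 med [ 0.4149 -0.424   0.0547] rgb [ 21. 126. 120.]
scene jar1 inC [-0.0316 -0.1059] 0.66 circ [0.556  0.0608] 55.1 med [0.5297 0.0707 0.0603] rgb [114. 116. 115.]
scene jar1 inC [-0.3888 -0.327 ] 0.58 circ [ 0.4154 -0.3351] 26.0 med [ 0.4154 -0.3347  0.0547] rgb [120. 110. 113.]
at [0.5269 0.0707 0.2079] rows(cm) total [ 18.06 -10.29   0.75] yaw 128.5 tilt [ 0.0085 -0.001 ]
```

move_arm(jaw=[6.4,6.4,6.4,6.4,6.4,6.4,6.4,6.4,6.4,6.4,6.4,6.4], dp=[[1.2,-0.7,0],[2.2,-1.2,0],[2.6,-1.5,0],[2.6,-1.5,0],[2.6,-1.5,0],[2.6,-1.5,0],[2.2,-1.2,0],[1.4,-0.8,0],[0.7,-0.4,0],[0,0,0],[0,0,0],[0,0,0]], turn=[[0,0,0],[0,0,0],[0,0,0],[0,0,0],[0,0,0],[0,0,0],[0,0,0],[0,0,0],[0,0,0],[0,0,0],[0,0,0],[0,0,0]])

```text
time_s: 32.42
position: [0.4481, -0.1216, 0.2033]
tool_rot: [[-0.783, -0.623, 0.0], [-0.623, 0.783, 0.0], [-0.0, 0.0, -1.0]]
ft_force: [-0.3, -0.9, 0.3]
grip_width: 0.0639
gripper_force: 0.0
```

```bash
python3 - <<'E'
from h import *
print(np.round(observe()["q"],1))
tops("wrist","jar1")
go([.4496,-.1222,.0105])
E
```

```text
[ -29.8   13.5   87.8    0.    78.7 -158.4]
wrist jar1 inC [-0.0451 -0.0917] 0.97 circ [0.5365 0.0634] 19.8 med [0.5393 0.0599 0.0616] rgb [129. 128. 126.]
wrist jar1 inC [-0.2291 -0.1819] 0.74 circ [ 0.4493 -0.122 ] 24.7 med [ 0.4485 -0.1229  0.0559] rgb [170. 166. 174.]
wrist jar1 inC [-0.3794 -0.3228] 0.58 circ [ 0.4202 -0.326 ] 21.7 med [ 0.4256 -0.3213  0.0561] rgb [128. 120. 118.]
at [ 0.4482 -0.1216  0.2033] rows(cm) total [-0.07 -0.14 19.28] yaw 128.5 tilt [ 0.0001 -0.0001]
```

move_arm(jaw=[6.4,6.4,6.4,6.4,6.4,6.4,6.4,6.4,6.4,6.4,6.4,6.4], dp=[[-0.05,-0.1,1.2],[0,0,2.2],[0,0,2.5],[0,0,2.5],[0,0,2.5],[0,0,2.5],[0,0,2.3],[0,0,1.8],[0,0,1.2],[0,0,0.5],[0,0,0],[0,0,0]], turn=[[0,0,0],[0,0,0],[0,0,0],[0,0,0],[0,0,0],[0,0,0],[0,0,0],[0,0,0],[0,0,0],[0,0,0],[0,0,0],[0,0,0]])

```text
time_s: 33.52
position: [0.4494, -0.1228, 0.0118]
tool_rot: [[-0.783, -0.622, 0.001], [-0.622, 0.783, -0.001], [-0.0, -0.001, -1.0]]
ft_force: [-0.3, 0.1, 0.2]
grip_width: 0.0637
gripper_force: 0.0
```

move_arm(jaw=[4.5,4.5,4.5,4.5,4.5,4.5], dp=[[0,0,0],[0,0,0],[0,0,0],[0,0,0],[0,0,0],[0,0,0]], turn=[[0,0,0],[0,0,0],[0,0,0],[0,0,0],[0,0,0],[0,0,0]])

```text
time_s: 34.02
position: [0.4496, -0.1231, 0.0124]
tool_rot: [[-0.783, -0.622, 0.002], [-0.622, 0.783, -0.001], [-0.001, -0.002, -1.0]]
ft_force: [-0.8, 1.4, 8.2]
grip_width: 0.049
gripper_force: 30.8
```

move_arm(jaw=[4.5,4.5,4.5,4.5,4.5,4.5,4.5,4.5,4.5,4.5,4.5], dp=[[0,0,-1],[0,0,-2],[0,0,-2.5],[0,0,-2.5],[0,0,-2.5],[0,0,-2.5],[0,0,-2.5],[0,0,-2],[0,0,-1],[0,0,0],[0,0,0]], turn=[[0,0,0],[0,0,0],[0,0,0],[0,0,0],[0,0,0],[0,0,0],[0,0,0],[0,0,0],[0,0,0],[0,0,0],[0,0,0]])

```text
time_s: 34.93
position: [0.4488, -0.1228, 0.1964]
tool_rot: [[-0.783, -0.622, 0.001], [-0.622, 0.783, -0.001], [-0.0, -0.001, -1.0]]
ft_force: [0.0, -0.2, -1.7]
grip_width: 0.0488
gripper_force: 31.9
```

```bash
python3 - <<'E'
from h import *
go(W(-.049,.08,.195))
E
```

```text
at [ 0.4488 -0.1228  0.1964] rows(cm) total [-17.99  26.3    0.12] yaw 128.5 tilt [ 0.0008 -0.0006]
```

move_arm(jaw=[4.5,4.5,4.5,4.5,4.5,4.5,4.5,4.5,4.5,4.5,4.5,4.5], dp=[[-0.9,1.3,0],[-1.6,2.3,0],[-2,2.9,0],[-2,2.9,0],[-2,2.9,0],[-2,2.9,0],[-2,2.9,0],[-2,2.9,0],[-1.7,2.5,0],[-1.2,1.8,0],[-0.6,1,0],[0,0,0]], turn=[[0,0,0],[0,0,0],[0,0,0],[0,0,0],[0,0,0],[0,0,0],[0,0,0],[0,0,0],[0,0,0],[0,0,0],[0,0,0],[0,0,0]])

```text
time_s: 35.93
position: [0.4252, 0.1968, 0.195]
tool_rot: [[-0.781, -0.624, -0.002], [-0.624, 0.781, -0.0], [0.002, 0.001, -1.0]]
ft_force: [0.3, 0.5, -2.9]
grip_width: 0.0488
gripper_force: 31.9
```

move_arm(jaw=[4.5,4.5,4.5,4.5], dp=[[0,0,0],[0,0,0],[0,0,0],[0,0,0]], turn=[[0,0,0],[0,0,0],[0,0,0],[0,0,0]])

```text
time_s: 36.27
position: [0.4265, 0.1941, 0.1961]
tool_rot: [[-0.784, -0.621, -0.0], [-0.621, 0.784, -0.0], [0.0, -0.0, -1.0]]
ft_force: [-0.7, 0.1, -2.1]
grip_width: 0.0488
gripper_force: 31.9
```

```bash
python3 - <<'E'
from h import *
go(W(-.049,.08,.0175));tops("wrist","jar1")
E
```

```text
at [0.4265 0.1941 0.1961] rows(cm) total [-0.03  0.09 17.86] yaw 128.4 tilt [-0.0001 -0.0004]
wrist jar1 inC [-0.0486  0.0803] 0.92 circ [0.4263 0.1955] 25.1 med [0.4243 0.1939 0.2395] rgb [161. 157. 162.]
wrist jar1 inC [-0.0485 -0.0779] 0.74 circ [0.5253 0.0721] 25.0 med [0.524  0.0725 0.0621] rgb [153. 153. 153.]
```

move_arm(jaw=[4.5,4.5,4.5,4.5,4.5,4.5,4.5,4.5,4.5,4.5,4.5,4.5], dp=[[0,0,1],[0,0,2],[0,0,2.4],[0,0,2.4],[0,0,2.4],[0,0,2.4],[0,0,2.3],[0,0,1.4],[0,0,0.8],[0,0,0.4],[0,0,0.2],[0,0,0]], turn=[[0,0,0],[0,0,0],[0,0,0],[0,0,0],[0,0,0],[0,0,0],[0,0,0],[0,0,0],[0,0,0],[0,0,0],[0,0,0],[0,0,0]])

```text
time_s: 37.37
position: [0.4268, 0.1949, 0.0196]
tool_rot: [[-0.783, -0.622, 0.001], [-0.622, 0.783, -0.0], [-0.001, -0.001, -1.0]]
ft_force: [0.7, -0.4, -1.6]
grip_width: 0.0489
gripper_force: 31.9
```

move_arm(jaw=[4.5,4.5,6.2,6.2,6.2,6.2,6.2,6.2,6.2,6.2,6.2,6.2], dp=[[0,0,0.1],[0,0,0],[0,0,0],[0,0,0],[0,0,0],[0,0,-1],[0,0,-2],[0,0,-3],[0,0,-3.5],[0,0,-3.5],[0,0,-3.5],[0,0,-2]], turn=[[0,0,0],[0,0,0],[0,0,0],[0,0,0],[0,0,0],[0,0,0],[0,0,0],[0,0,0],[0,0,0],[0,0,0],[0,0,0],[0,0,0]])

```text
time_s: 38.37
position: [0.427, 0.1952, 0.2072]
tool_rot: [[-0.783, -0.622, 0.005], [-0.622, 0.783, 0.001], [-0.005, -0.003, -1.0]]
ft_force: [1.0, 0.2, -0.2]
grip_width: 0.0615
gripper_force: 0.0
```

move_arm(jaw=[6.2,6.2,6.2,6.2,6.2,6.2,6.2,6.2,6.2,6.2,6.2,6.2], dp=[[0,0,0],[0,0,0],[0,0,0],[0,0,0],[0,0,0],[0,0,0],[0,0,0],[0,0,0],[0,0,0],[0,0,0],[0,0,0],[0,0,0]], turn=[[0,0,0],[0,0,0.1],[0,0,0.1],[0,0,0.1],[0,0,0.1],[0,0,0.1],[0,0,0.1],[0,0,0.1],[0,0,0.1],[0,0,0],[0,0,0],[0,0,0]])

```text
time_s: 39.37
position: [0.4262, 0.1949, 0.2029]
tool_rot: [[-0.992, 0.126, -0.0], [0.126, 0.992, -0.0], [0.0, -0.0, -1.0]]
ft_force: [1.0, 0.5, -0.2]
grip_width: 0.0618
gripper_force: 0.0
```

```bash
python3 - <<'E'
from h import *
tops("scene","jar1");go([.412,-.3335,.2])
E
```

```text
scene jar1 inC [-0.4459 -0.3967] 0.96 circ [ 0.4144 -0.4252] 26.4 med [ 0.4153 -0.4243  0.0546] rgb [ 20. 125. 119.]
scene jar1 inC [-0.4808 -0.2704] 0.86 circ [ 0.3082 -0.3485] 26.5 med [ 0.3098 -0.3478  0.0548] rgb [173. 155.   8.]
scene jar1 inC [-0.3897 -0.3265] 0.78 circ [ 0.4144 -0.3352] 26.2 med [ 0.4152 -0.3346  0.0546] rgb [121. 111. 112.]
scene jar1 inC [-0.046  -0.0828] 0.75 circ [0.5303 0.0698] 23.7 med [0.5306 0.0704 0.0604] rgb [119. 114. 119.]
scene jar1 inC [-0.0474  0.0758] 0.64 circ [0.4301 0.1927] 26.5 med [0.4312 0.1945 0.0605] rgb [113. 110. 112.]
at [0.4263 0.1949 0.2031] rows(cm) total [ -5.28 -52.6    0.33] yaw 82.7 tilt [-0.     -0.0003]
```

move_arm(jaw=[6.4,6.4,6.4,6.4,6.4,6.4,6.4,6.4,6.4,6.4,6.4,6.4], dp=[[-0.1,-1.1,0],[-0.2,-2.2,0],[-0.3,-3,0],[-0.3,-3,0],[-0.3,-3,0],[-0.3,-3,0],[-0.3,-3,0],[-0.3,-3,0],[-0.3,-3,0],[-0.3,-3,0],[-0.3,-3,0],[-0.3,-3,0]], turn=[[0,0,0],[0,0,0],[0,0,0],[0,0,0],[0,0,0],[0,0,0],[0,0,0],[0,0,0],[0,0,0],[0,0,0],[0,0,0],[0,0,0]])

```text
time_s: 40.47
position: [0.4155, -0.1415, 0.2034]
tool_rot: [[-0.992, 0.128, 0.0], [0.128, 0.992, -0.001], [-0.0, -0.0, -1.0]]
ft_force: [1.3, 0.0, -0.8]
grip_width: 0.0638
gripper_force: 0.0
```

move_arm(jaw=[6.4,6.4,6.4,6.4,6.4,6.4,6.4,6.4,6.4,6.4,6.4,6.4], dp=[[-0.3,-3,0],[-0.3,-3,0],[-0.3,-3,0],[-0.3,-3,0],[-0.3,-3,0],[-0.3,-2.3,0],[-0.2,-1.3,0],[-0.2,-0.7,0],[0,0,0],[0,0,0],[0,0,0],[0,0,0]], turn=[[0,0,0],[0,0,0],[0,0,0],[0,0,0],[0,0,0],[0,0,0],[0,0,0],[0,0,0],[0,0,0],[0,0,0],[0,0,0],[0,0,0]])

```text
time_s: 41.47
position: [0.4135, -0.3326, 0.2037]
tool_rot: [[-0.992, 0.127, 0.0], [0.127, 0.992, -0.0], [-0.0, -0.0, -1.0]]
ft_force: [-0.4, -0.2, 0.4]
grip_width: 0.0641
gripper_force: 0.0
```

```bash
python3 - <<'E'
from h import *
print(np.round(observe()["q"],1))
tops("wrist","jar1")
go([.412,-.3332,.0105])
E
```

```text
[ -51.6   20.1   78.     0.    81.9 -134.3]
wrist jar1 inC [-0.4817 -0.268 ] 0.93 circ [ 0.306  -0.3471] 25.0 med [ 0.3054 -0.3469  0.0559] rgb [236. 237.  96.]
wrist jar1 inC [-0.3906 -0.3237] 0.85 circ [ 0.412  -0.3337] 25.0 med [ 0.411  -0.3333  0.056 ] rgb [149. 145. 151.]
wrist jar1 inC [-0.4465 -0.3938] 0.61 circ [ 0.4121 -0.4233] 25.1 med [ 0.4109 -0.4227  0.0561] rgb [ 60. 168. 156.]
at [ 0.4135 -0.333   0.2037] rows(cm) total [ 0.15 -0.03 19.32] yaw 82.7 tilt [ 0.0004 -0.0004]
```

move_arm(jaw=[6.4,6.4,6.4,6.4,6.4,6.4,6.4,6.4,6.4,6.4,6.4,6.4], dp=[[0.15,-0.05,1.2],[0,0,2.2],[0,0,2.5],[0,0,2.5],[0,0,2.5],[0,0,2.5],[0,0,2.3],[0,0,1.8],[0,0,1.2],[0,0,0.5],[0,0,0],[0,0,0]], turn=[[0,0,0],[0,0,0],[0,0,0],[0,0,0],[0,0,0],[0,0,0],[0,0,0],[0,0,0],[0,0,0],[0,0,0],[0,0,0],[0,0,0]])

```text
time_s: 42.57
position: [0.4121, -0.3342, 0.012]
tool_rot: [[-0.992, 0.128, 0.001], [0.128, 0.992, -0.001], [-0.001, -0.001, -1.0]]
ft_force: [0.2, -0.1, -0.3]
grip_width: 0.0642
gripper_force: 0.0
```

move_arm(jaw=[4.5,4.5,4.5,4.5,4.5,4.5], dp=[[0,0,0],[0,0,0],[0,0,0],[0,0,0],[0,0,0],[0,0,0]], turn=[[0,0,0],[0,0,0],[0,0,0],[0,0,0],[0,0,0],[0,0,0]])

```text
time_s: 43.07
position: [0.4122, -0.3345, 0.0126]
tool_rot: [[-0.992, 0.128, 0.002], [0.128, 0.992, -0.002], [-0.002, -0.002, -1.0]]
ft_force: [-1.0, 0.9, 6.1]
grip_width: 0.049
gripper_force: 31.1
```

move_arm(jaw=[4.5,4.5,4.5,4.5,4.5,4.5,4.5,4.5,4.5,4.5,4.5], dp=[[0,0,-1],[0,0,-2],[0,0,-2.5],[0,0,-2.5],[0,0,-2.5],[0,0,-2.5],[0,0,-2.5],[0,0,-2],[0,0,-1],[0,0,0],[0,0,0]], turn=[[0,0,0],[0,0,0],[0,0,0],[0,0,0],[0,0,0],[0,0,0],[0,0,0],[0,0,0],[0,0,0],[0,0,0],[0,0,0]])

```text
time_s: 43.98
position: [0.4116, -0.3338, 0.1967]
tool_rot: [[-0.992, 0.128, 0.001], [0.128, 0.992, -0.001], [-0.001, -0.001, -1.0]]
ft_force: [-0.3, -1.7, -2.4]
grip_width: 0.0487
gripper_force: 31.9
```

```bash
python3 - <<'E'
from h import *
tops("wrist","jar1");go(W(-.049,0,.195))
E
```

```text
wrist jar1 inC [-0.4817 -0.268 ] 0.91 circ [ 0.306  -0.3471] 24.8 med [ 0.3054 -0.3468  0.0559] rgb [237. 237.  96.]
wrist jar1 inC [-0.4467 -0.3933] 0.88 circ [ 0.4118 -0.423 ] 25.0 med [ 0.4108 -0.4224  0.0561] rgb [ 58. 168. 157.]
wrist jar1 inC [-0.3908 -0.3227] 0.56 circ [ 0.4112 -0.333 ] 25.3 med [ 0.4086 -0.3331  0.2401] rgb [134. 130. 135.]
at [ 0.4114 -0.3336  0.1955] rows(cm) total [-0.44 47.06  0.11] yaw 82.6 tilt [-0.001   0.0013]
```

move_arm(jaw=[4.5,4.5,4.5,4.5,4.5,4.5,4.5,4.5,4.5,4.5,4.5,4.5], dp=[[0,1.2,0],[0,2.3,0],[0,3,0],[0,3,0],[0,3,0],[0,3,0],[0,3,0],[0,3,0],[0,3,0],[0,3,0],[0,3,0],[0,3,0]], turn=[[0,0,0],[0,0,0],[0,0,0],[0,0,0],[0,0,0],[0,0,0],[0,0,0],[0,0,0],[0,0,0],[0,0,0],[0,0,0],[0,0,0]])

```text
time_s: 45.08
position: [0.4539, 0.0004, 0.1957]
tool_rot: [[-0.992, 0.128, -0.001], [0.128, 0.992, 0.0], [0.001, 0.0, -1.0]]
ft_force: [1.5, -0.4, -0.9]
grip_width: 0.0486
gripper_force: 31.8
```

move_arm(jaw=[4.5,4.5,4.5,4.5,4.5,4.5,4.5,4.5,4.5,4.5,4.5,4.5], dp=[[-0.1,3,0],[-0.1,3,0],[-0.1,3,0],[-0.1,2.4,0],[0,1.4,0],[0,0.8,0],[0,0,0],[0,0,0],[0,0,0],[0,0,0],[0,0,0],[0,0,0]], turn=[[0,0,0],[0,0,0],[0,0,0],[0,0,0],[0,0,0],[0,0,0],[0,0,-0.1],[0,0,-0.1],[0,0,-0.1],[0,0,-0.1],[0,0,-0.1],[0,0,-0.1]])

```text
time_s: 46.08
position: [0.4756, 0.1324, 0.1958]
tool_rot: [[-0.889, -0.458, -0.001], [-0.458, 0.889, -0.0], [0.001, 0.0, -1.0]]
ft_force: [0.6, 0.2, -1.0]
grip_width: 0.0488
gripper_force: 31.8
```

move_arm(jaw=[4.5,4.5,4.5,4.5,4.5,4.5], dp=[[0,0,0],[0,0,0],[0,0,0],[0,0,0],[0,0,0],[0,0,0]], turn=[[0,0,-0.1],[0,0,-0.1],[0,0,0],[0,0,0],[0,0,0],[0,0,0]])

```text
time_s: 46.58
position: [0.4761, 0.1325, 0.1962]
tool_rot: [[-0.784, -0.62, -0.0], [-0.62, 0.784, -0.0], [0.0, -0.0, -1.0]]
ft_force: [0.4, 0.4, -1.5]
grip_width: 0.0488
gripper_force: 31.8
```

```bash
python3 - <<'E'
from h import *
tops("wrist","jar1");tops("wrist","bottle1");go(W(-.049,0,.0175))
E
```

```text
wrist jar1 inC [-0.0481  0.0806] 0.95 circ [0.4264 0.1961] 24.9 med [0.426  0.195  0.0617] rgb [182. 183. 186.]
wrist jar1 inC [-0.049   0.0012] 0.87 circ [0.4754 0.1335] 25.3 med [0.4734 0.1319 0.2394] rgb [176. 173. 177.]
wrist jar1 inC [-0.0402  0.0065] 0.69 circ [0.4789 0.1431] 51.4 med [0.4644 0.1299 0.2884] rgb [188. 186. 164.]
wrist jar1 inC [-0.0484 -0.0779] 0.66 circ [0.5253 0.0722] 24.8 med [0.5243 0.0717 0.0619] rgb [183. 183. 187.]
wrist bottle1 inC [-0.0165  0.0523] 0.63 circ [0.4688 0.1937] 53.2 med [0.4841 0.2318 0.0948] rgb [173. 176. 164.]
at [0.4762 0.1325 0.1963] rows(cm) total [0.000e+00 1.000e-02 1.788e+01] yaw 128.4 tilt [ 0.0002 -0.0003]
```

move_arm(jaw=[4.5,4.5,4.5,4.5,4.5,4.5,4.5,4.5,4.5,4.5,4.5,4.5], dp=[[0,0,1],[0,0,2],[0,0,2.4],[0,0,2.4],[0,0,2.4],[0,0,2.4],[0,0,2.3],[0,0,1.4],[0,0,0.8],[0,0,0.4],[0,0,0.2],[0,0,0]], turn=[[0,0,0],[0,0,0],[0,0,0],[0,0,0],[0,0,0],[0,0,0],[0,0,0],[0,0,0],[0,0,0],[0,0,0],[0,0,0],[0,0,0]])

```text
time_s: 47.78
position: [0.4767, 0.1325, 0.0197]
tool_rot: [[-0.783, -0.622, 0.001], [-0.622, 0.783, -0.0], [-0.001, -0.001, -1.0]]
ft_force: [0.0, 0.4, -1.6]
grip_width: 0.0489
gripper_force: 31.8
```

move_arm(jaw=[4.5,4.5,6,6,6,6,6,6,6,6,6,6], dp=[[0,0,0.1],[0,0,0],[0,0,0],[0,0,0],[0,0,0],[0,0,-1],[0,0,-2],[0,0,-3],[0,0,-3.5],[0,0,-3.5],[0,0,-3.5],[0,0,-3]], turn=[[0,0,0],[0,0,0],[0,0,0],[0,0,0],[0,0,0],[0,0,0],[0,0,0],[0,0,0],[0,0,0],[0,0,0],[0,0,0],[0,0,0]])

```text
time_s: 48.78
position: [0.4762, 0.1326, 0.2161]
tool_rot: [[-0.783, -0.622, 0.002], [-0.622, 0.783, -0.0], [-0.002, -0.002, -1.0]]
ft_force: [0.5, 0.2, -0.1]
grip_width: 0.06
gripper_force: 0.0
```

move_arm(jaw=[4,4,4,2,0,0,0,0], dp=[[0,0,-1],[0,0,-1],[0,0,-1],[0,0,0],[0,0,0],[0,0,0],[0,0,0],[0,0,0]], turn=[[0,0,0],[0,0,0],[0,0,0],[0,0,0],[0,0,0],[0,0,0],[0,0,0],[0,0,0]])

```text
time_s: 49.45
position: [0.476, 0.1325, 0.2427]
tool_rot: [[-0.783, -0.622, -0.001], [-0.622, 0.783, -0.0], [0.001, 0.0, -1.0]]
ft_force: [0.3, 0.4, 0.4]
grip_width: -0.0002
gripper_force: 0.0
```

```bash
python3 - <<'E'
from h import *
tops("wrist","jar1");tops("wrist","bottle1");tips();shot("wrist","w6")
go(W(.0,0,.25))
im,d,P=shot("scene")
for r in cams.outline_of("scene","lid")[:2]:
    m=r["mask"]&(d>0);p=P[m];q=p-[*C,0]
    x=np.cos(A)*q[:,0]+np.sin(A)*q[:,1];y=-np.sin(A)*q[:,0]+np.cos(A)*q[:,1]
    k=(x>.05)&(abs(y)<.17)&(q[:,2]>.13);print(r["p"],k.sum(),np.polyfit(q[k,2],x[k],1),"xtop",np.percentile(x[k],98),"z",np.percentile(q[k,2],[1,99.5]),"y",np.percentile(y[k],[1,99]))
E
```

```text
wrist jar1 inC [-0.0488  0.0008] 0.63 circ [0.4758 0.1333] 24.8 med [0.475  0.1327 0.0618] rgb [194. 195. 201.]
wrist jar1 inC [-0.0483 -0.078 ] 0.58 circ [0.5255 0.0721] 24.9 med [0.5245 0.0717 0.062 ] rgb [184. 186. 189.]
wrist jar1 inC [-0.048   0.0806] 0.56 circ [0.4265 0.1961] 24.9 med [0.426  0.1951 0.0617] rgb [184. 185. 189.]
wrist bottle1 inC [ 0.0506 -0.0581] 0.6 circ [0.5902 0.1495] 16.0 med [0.5891 0.1492 0.0968] rgb [175. 178. 166.]
wrist bottle1 inC [-0.0522  0.0068] 0.42 circ [0.4694 0.1358] 40.9 med [0.4494 0.1582 0.3279] rgb [191. 188. 166.]
tip z -1 737 [-0.0313 -0.0273 -0.0259]
tip z 1 738 [-0.0311 -0.0273 -0.0259]
at [0.4762 0.1326 0.2432] rows(cm) total [-4.9   0.02 -0.68] yaw 128.5 tilt [ 0.     -0.0003]
0.73 1090 [0.37615849 0.05114196] xtop 0.18231135910236715 z [0.1463687  0.34236436] y [-0.15789591  0.14307758]
```

View pics/w6.png

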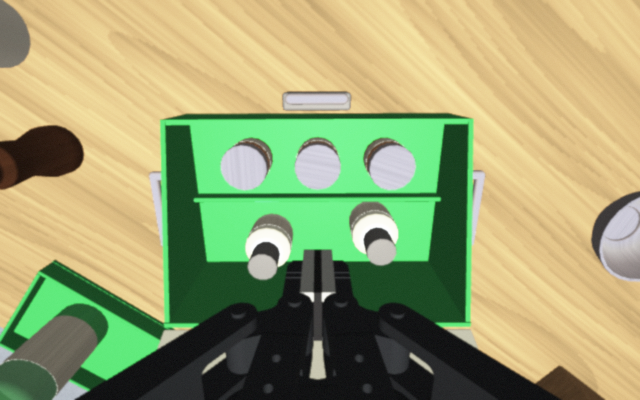

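The image shows the three jars upright in the front row at columns 246, 318 and 391. Both bottles stand behind the rail (caps at 263,266 and 381,250), and the catch is at (317,100). Next I hook the lid from behind: rise, then go over its edge.

move_arm(jaw=[0,0,0,0,0,0,0,0,0,0,0,0], dp=[[0,0,-1.5],[0,0,-2],[0,0,-2.5],[0,0,-2.5],[0,0,-1.5],[-1,0.3,0],[-2,0.5,0],[-2.5,0.6,0],[-2.5,0.6,0],[-2.5,0.6,0],[-2.5,0.6,0],[-2,0.6,0]], turn=[[0,0,0],[0,0,0],[0,0,0],[0,0,0],[0,0,0],[0,0,0],[0,0,0],[0,0,0],[0,0,0],[0,0,0],[0,0,0],[0,0,0]])

```text
time_s: 50.85
position: [0.571, 0.2575, 0.3413]
tool_rot: [[-0.783, -0.622, -0.002], [-0.622, 0.783, -0.001], [0.002, 0.001, -1.0]]
ft_force: [-0.2, -0.8, -0.4]
grip_width: -0.0002
gripper_force: 0.0
```

```bash
python3 - <<'E'
from h import *
s=observe();print(np.round(s["q"],1),inC(s["position"]));go(W(.207,.06,.34))
E
```

```text
[  13.5   27.8   43.4   -0.   108.9 -115. ] [0.1031 0.0383]
at [0.571  0.2575 0.3413] rows(cm) total [-10.38   2.21   0.11] yaw 128.5 tilt [-0.002  -0.0006]
```

move_arm(jaw=[0,0,0,0,0,0,0,0,0,0], dp=[[-1.5,0.3,-0.5],[-2,0.4,0],[-2,0.4,0],[-2,0.4,0],[-1.6,0.3,0],[-0.8,0.3,0],[-0.5,0.1,0],[0,0,0],[0,0,0],[0,0,0]], turn=[[0,0,0],[0,0,0],[0,0,0],[0,0,0],[0,0,0],[0,0,0],[0,0,0],[0,0,0],[0,0,0],[0,0,0]])

```text
time_s: 51.68
position: [0.6377, 0.3376, 0.3477]
tool_rot: [[-0.783, -0.622, -0.0], [-0.622, 0.783, -0.001], [0.001, -0.0, -1.0]]
ft_force: [0.2, 0.1, -0.4]
grip_width: 0.0005
gripper_force: 0.0
```

```bash
python3 - <<'E'
from h import *
s=observe();print(np.round(s["q"],1),inC(s["position"]),s["ft_force"]);go(W(.207,.06,.29))
c,f=K("wrist");im,d,P=shot("wrist")
q=P-[*C,0];x=np.cos(A)*q[...,0]+np.sin(A)*q[...,1];y=-np.sin(A)*q[...,0]+np.cos(A)*q[...,1];z=q[...,2]
m=(d>0)&(z>.2)&(z<.36)&(abs(y)<.16)&(x>.08)&(x<.25)
for zz in(.25,.28,.31,.325,.335,.345): 
    k=m&(abs(z-zz)<.004);print(zz,k.sum(),np.percentile(x[k],[5,50,95]).round(4) if k.any() else '')
E
```

```text
[  18.5   42.1   15.9   -0.   122.  -109.9] [0.2052 0.059 ] [ 0.18981719  0.13036542 -0.36120804]
at [0.6377 0.3376 0.3477] rows(cm) total [-0.18  0.1   5.77] yaw 128.5 tilt [-0.0005 -0.0005]
0.25 1928 [0.1411 0.1426 0.1439]
0.28 2599 [0.152  0.1534 0.1548]
0.31 3444 [0.1629 0.1643 0.1658]
0.325 3991 [0.1683 0.1698 0.1713]
0.335 6663 [0.1721 0.1743 0.1789]
0.345 1127 [0.1739 0.177  0.1808]
```

move_arm(jaw=[0,0,0,0,0,0,0,0,0,0,0,0], dp=[[0,0,1],[0,0,2],[0,0,2],[0,0,1],[0,0,0],[0.8,0,0],[1.2,0,0],[1.2,0,0],[1.2,0,0],[1.2,0,0],[1.2,0,0],[1.2,0,0]], turn=[[0,0,0],[0,0,0],[0,0,0],[0,0,0],[0,0,0],[0,0,0],[0,0,0],[0,0,0],[0,0,0],[0,0,0],[0,0,0],[0,0,0]])

```text
time_s: 52.73
position: [0.575, 0.2874, 0.29]
tool_rot: [[-0.783, -0.622, 0.003], [-0.622, 0.783, 0.001], [-0.003, -0.001, -1.0]]
ft_force: [1.6, 1.7, 4.5]
grip_width: 0.0
gripper_force: 0.9
```

move_arm(jaw=[0,0,0,0,0,0,0,0,0,0,0,0], dp=[[1.2,0,0],[1.2,0,0],[1.2,0,0],[1.2,0,0],[1.2,0,0],[1.2,0,0],[1.2,0,0],[1.2,0,0],[1.2,0,0],[1.2,0,0],[0,0,0],[0,0,0]], turn=[[0,0,0],[0,0,0],[0,0,0],[0,0,0],[0,0,0],[0,0,0],[0,0,0],[0,0,0],[0,0,0],[0,0,0],[0,0,0],[0,0,0]])

```text
time_s: 53.73
position: [0.4814, 0.213, 0.2896]
tool_rot: [[-0.783, -0.621, 0.002], [-0.621, 0.783, 0.0], [-0.002, -0.001, -1.0]]
ft_force: [-0.2, 0.2, 0.8]
grip_width: 0.0
gripper_force: 0.0
```

```bash
python3 - <<'E'
from h import *
s=observe();print(s["time_s"],inC(s["position"]),s["position"],s["ft_force"])
a,_,_=shot("scene");b,_,_=shot("side")
cv2.imwrite("pics/l1.png",np.hstack([a[100:320,300:620],b[40:260,180:500]])[:,:,::-1])
E
```

```text
53.7333 [0.0054 0.0595] [0.4813626  0.21302557 0.28955229] [-0.19649684  0.1767239   0.82168002]
```

View pics/l1.png

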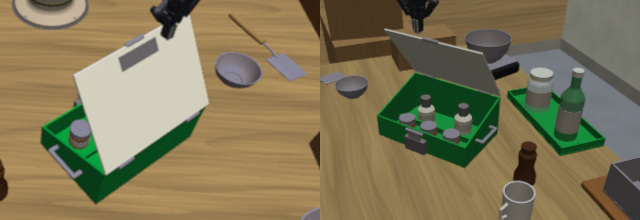

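move_arm(jaw=[0,0,0,0,0,0,0,0,0,0,0,0], dp=[[0,0,-1],[0,0,-1],[0,0,-1],[0,0,0],[0,0,0],[0,0,0],[0,0,0],[0,0,0],[0,0,0],[0,0,0],[0,0,0],[0,0,0]], turn=[[0,0,0],[0,0,0],[0,0,0],[0,0,0],[0,0,0],[0,0,0],[0,0,0],[0,0,0],[0,0,0],[0,0,0],[0,0,0],[0,0,0]])

```text
time_s: 54.83
position: [0.4812, 0.2131, 0.3182]
tool_rot: [[-0.783, -0.622, 0.0], [-0.622, 0.783, -0.0], [0.0, -0.0, -1.0]]
ft_force: [-0.7, 0.2, -0.3]
grip_width: -0.0002
gripper_force: 0.0
```

move_arm(jaw=[0,0,0,0,0,0,0,0,0,0,0,0], dp=[[0,0,0],[0,0,0],[0,0,0],[0,0,0],[1,-0.6,0],[1.8,-1.2,0],[1.8,-1.2,0],[1.8,-1.2,0],[1.8,-1.2,0],[0.9,-0.6,0],[0,0,0],[0,0,0]], turn=[[0,0,0],[0,0,0],[0,0,0],[0,0,0],[0,0,0],[0,0,0],[0,0,0],[0,0,0],[0,0,0],[0,0,0],[0,0,0],[0,0,0]])

```text
time_s: 55.83
position: [0.4472, 0.1093, 0.3185]
tool_rot: [[-0.784, -0.621, 0.001], [-0.621, 0.784, -0.0], [-0.001, -0.0, -1.0]]
ft_force: [0.2, -0.1, 0.4]
grip_width: 0.0
gripper_force: 0.0
```

move_arm(jaw=[0,0,0,0,0,0,0,0,0,0,0,0], dp=[[0,0,0],[0,0,0],[0,0,0],[0,0,0],[0,0,0],[0,0,0],[0,0,0],[0,0,0],[0,0,0],[0,0,0],[0,0,0],[0,0,0]], turn=[[0,0,0],[0,0,0],[0,0,0],[0,0,0],[0,0,0],[0,0,0],[0,0,0],[0,0,0],[0,0,0],[0,0,0],[0,0,0],[0,0,0]])

```text
time_s: 56.83
position: [0.4473, 0.1095, 0.3183]
tool_rot: [[-0.783, -0.622, 0.0], [-0.622, 0.783, -0.0], [-0.0, -0.0, -1.0]]
ft_force: [-0.2, -1.0, 0.2]
grip_width: -0.0
gripper_force: 0.0
```

```bash
cat >> h.py <<'E'
def lid():
    im,d,P=shot("wrist");q=P-[*C,0]
    x=np.cos(A)*q[...,0]+np.sin(A)*q[...,1];y=-np.sin(A)*q[...,0]+np.cos(A)*q[...,1];z=q[...,2]
    m=(d>.1)&(x>-.1)&(x<.08)&(abs(y)<.14)&(z>.05)&(z<.25)&(im.min(-1)>120)
    p=np.polyfit(x[m],z[m],1);r=z[m]-np.polyval(p,x[m])
    k=abs(r)<.004;p=np.polyfit(x[m][k],z[m][k],1)
    print("lid pts",k.sum(),m.sum(),"angle",np.arctan(.3)-0-np.arctan(p[0]),"z at -.086",np.polyval(p,-.086))
E
python3 - <<'E'
from h import *
s=observe();print(s["time_s"],inC(s["position"]),s["position"],s["ft_force"])
lid();tips();shot("wrist","l2")
E
```

```text
56.8333 [-0.086   0.0001] [0.4472516 0.1095356 0.3183147] [-0.16870949 -1.00439637  0.20319701]
lid pts 32333 32333 angle 0.06744357399201228 z at -.086 0.09648218776055983
tip z -1 754 [-0.0315 -0.0278 -0.026 ]
tip z 1 754 [-0.0314 -0.0277 -0.026 ]
```

View pics/l2.png

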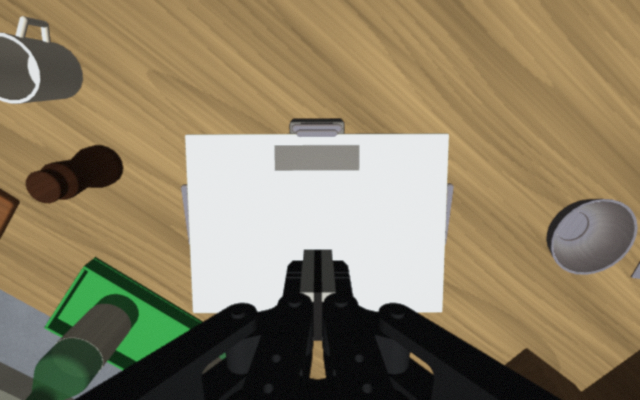

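The lid rests on the catch at 0.067 rad, its edge at row 135 and the grey press patch around row 157. The tool is centred over the patch, so I go down to press.

move_arm(jaw=[0,0,0,0,0,0,0,0,0,0,0,0], dp=[[0,0,1.3],[0,0,2.5],[0,0,3],[0,0,3],[0,0,3],[0,0,3],[0,0,3],[0,0,2.4],[0,0,1.5],[0,0,0.8],[0,0,0],[0,0,0]], turn=[[0,0,0],[0,0,0],[0,0,0],[0,0,0],[0,0,0],[0,0,0],[0,0,0],[0,0,0],[0,0,0],[0,0,0],[0,0,0],[0,0,0]])

```text
time_s: 57.98
position: [0.4477, 0.1095, 0.0838]
tool_rot: [[-0.783, -0.622, 0.001], [-0.622, 0.783, -0.0], [-0.0, -0.001, -1.0]]
ft_force: [0.4, 0.1, 0.6]
grip_width: -0.0001
gripper_force: 0.0
```

move_arm(jaw=[0,0,0,0,0,0], dp=[[0,0,0.2],[0,0,0.2],[0,0,0.2],[0,0,0.2],[0,0,0],[0,0,0]], turn=[[0,0,0],[0,0,0],[0,0,0],[0,0,0],[0,0,0],[0,0,0]])

```text
time_s: 58.48
position: [0.4473, 0.1095, 0.0753]
tool_rot: [[-0.783, -0.622, 0.0], [-0.622, 0.783, -0.0], [0.0, -0.0, -1.0]]
ft_force: [0.1, -0.2, -0.4]
grip_width: 0.0003
gripper_force: 0.0
```

move_arm(jaw=[0,0,0,0,0], dp=[[0,0,0.2],[0,0,0.2],[0,0,0.2],[0,0,0],[0,0,0]], turn=[[0,0,0],[0,0,0],[0,0,0],[0,0,0],[0,0,0]])

```text
time_s: 58.9
position: [0.4483, 0.11, 0.0701]
tool_rot: [[-0.783, -0.622, 0.003], [-0.622, 0.783, 0.001], [-0.003, -0.001, -1.0]]
ft_force: [0.7, 3.2, 6.9]
grip_width: 0.0002
gripper_force: 2.8
```

move_arm(jaw=[0,0,0,0], dp=[[0,0,0.2],[0,0,0.2],[0,0,0],[0,0,0]], turn=[[0,0,0],[0,0,0],[0,0,0],[0,0,0]])

```text
time_s: 59.23
position: [0.447, 0.1094, 0.0651]
tool_rot: [[-0.783, -0.622, -0.001], [-0.622, 0.783, -0.0], [0.001, 0.0, -1.0]]
ft_force: [-0.0, -0.1, 0.3]
grip_width: -0.0002
gripper_force: 0.0
```

move_arm(jaw=[0,0,0,0,0,0], dp=[[0,0,0.2],[0,0,0.2],[0,0,0.2],[0,0,0.1],[0,0,0],[0,0,0]], turn=[[0,0,0],[0,0,0],[0,0,0],[0,0,0],[0,0,0],[0,0,0]])

```text
time_s: 59.73
position: [0.4478, 0.1095, 0.0612]
tool_rot: [[-0.783, -0.622, 0.004], [-0.622, 0.783, -0.001], [-0.003, -0.003, -1.0]]
ft_force: [-11.6, -1.0, 40.2]
grip_width: 0.0002
gripper_force: 20.9
```

move_arm(jaw=[0,0,0,0], dp=[[0,0,0.15],[0,0,0.1],[0,0,0],[0,0,0]], turn=[[0,0,0],[0,0,0],[0,0,0],[0,0,0]])

```text
time_s: 60.07
position: [0.4481, 0.1095, 0.0606]
tool_rot: [[-0.783, -0.623, 0.006], [-0.623, 0.783, -0.001], [-0.004, -0.004, -1.0]]
ft_force: [-19.3, -2.0, 65.4]
grip_width: -0.0002
gripper_force: 33.6
```

move_arm(jaw=[0,0,0,0,0,0,0,0,0,0,0,0], dp=[[0,0,-0.5],[0,0,-1],[0,0,-2],[0,0,-3],[0,0,-3.5],[0,0,-3.5],[0,0,-3.5],[0,0,-3.5],[0,0,-3],[0,0,-2],[0,0,0],[0,0,0]], turn=[[0,0,0],[0,0,0],[0,0,0],[0,0,0],[0,0,0],[0,0,0],[0,0,0],[0,0,0],[0,0,0],[0,0,0],[0,0,0],[0,0,0]])

```text
time_s: 61.07
position: [0.4474, 0.1095, 0.311]
tool_rot: [[-0.783, -0.622, 0.001], [-0.622, 0.783, -0.0], [-0.001, -0.001, -1.0]]
ft_force: [-1.0, 0.5, -0.6]
grip_width: 0.0003
gripper_force: 0.0
```

move_arm(jaw=[0,0,0,0,0,0], dp=[[0,0,0],[0,0,0],[0,0,0],[0,0,0],[0,0,0],[0,0,0]], turn=[[0,0,0],[0,0,0],[0,0,0],[0,0,0],[0,0,0],[0,0,0]])

```text
time_s: 61.57
position: [0.4472, 0.1095, 0.3106]
tool_rot: [[-0.783, -0.622, -0.0], [-0.622, 0.783, -0.0], [0.0, -0.0, -1.0]]
ft_force: [0.3, 0.5, -0.3]
grip_width: -0.0004
gripper_force: 0.0
```

```bash
python3 - <<'E'
from h import *
print(observe()["time_s"],observe()["ft_force"]);lid();tops("scene","mug");tops("scene","mill");tops("scene","butter_tin")
E
```

```text
61.5667 [ 0.32994399  0.48848819 -0.25072259]
lid pts 33068 33068 angle 0.001902891522431116 z at -.086 0.08357239650919326
scene mug inC [-0.186  -0.3535] 0.71 circ [ 0.5903 -0.229 ] 38.9 med [ 0.5915 -0.2294  0.0768] rgb [132. 127. 125.]
scene mill inC [-0.056  -0.3188] 0.78 circ [ 0.6701 -0.1206] 18.8 med [ 0.6701 -0.1205  0.1191] rgb [58. 35. 20.]
scene butter_tin inC [-0.2334 -0.4578] 0.86 circ [ 0.6185 -0.34  ] 44.9 med [ 0.6193 -0.3402  0.0445] rgb [151. 148. 155.]
```

The lid is latched at 0.002 rad, and the mug, mill and tin haven't moved.

```bash
python3 -c "
from rig import ticket
print(ticket.close_job())"
```

```text
the job is handed in; nothing more can be done
None
```

I packed both bottles behind the rail and all three jars in front and clicked the lid shut (measured 0.002 rad), but the run may still be judged failed: one slipped bottle grasp showed a brief 130 N at the wrist, over the 120 N limit.

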